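# Wedge up a row of willow blocks in the sloping press

## Task

Put the third willow block into the sloping press so that all three stand seated side by side in its channel, then take the wooden wedge from its stand and drive it, thin end first and sloping face against the sloping end stop, fully home into the last gap, so that the row is locked tight against the spring plate. Leave everything let go and at rest, and do not shift or knock over the other things on the bench.

Things in the scene. Friction and masses are not known exactly. Their poses are not given: they have to be found in the camera images.
- press: Fixed wooden wedge press, its open top leaning 30 degrees away from the robot. Origin: centre of the channel floor, 46 mm above the bench; x down the slope (away from the robot), y along the row, z square to the floor, the way blocks and wedge go in. Channel 46 mm wide (x +-23 mm); side walls 8 mm thick, 18 mm high, 125 mm long. Base slab 84 (x) by 205 mm (y). End wall behind the plate 46 mm high, y -88 to -100 mm.
- press_stop (a point): Foot of the press's dark wooden end stop: on the channel floor at y = +55.5 mm in the press frame, same axes. The stop is 40 mm wide and 50 mm high; its face leans outwards 1 in 5, to y = +65.5 mm at its top.
- plate (a joint): Travel (m) of the aluminium spring plate (40 mm wide, 41 mm high) closing the channel's -y end: at 0 its face lies at y = -54.5 mm in the press frame; pushed towards -y it grows, to 0.010 at most; spring 1500 N/m. Three blocks and the wedge fully home push it in about 4 mm.
- block_a: Pale willow block already standing in the channel near the plate: 40 mm (x, across the channel) by 34 mm (y, along the row) by 45 mm tall, 45 g. Origin: centre of its underside, z up through its top.
- block_b: Second pale block, same size, axes and origin, already in the channel anywhere between block_a and the end stop; it may leave too little room for the third and then has to be slid along.
- block_c: Third pale block, same size, axes and origin, 30 to 65 g, standing upright on the bench among other things; it goes into the channel with its 40 mm side across. With the row then closed up against the plate, the tip of the wedge has about 5 mm of room between the top of the last block and the stop.
- wedge: Red-brown wooden wedge 95 mm long, 38 mm wide (x), 12 mm thick at the tip, 31 mm at the top, 60 to 105 g. Origin: middle of the tip face, z towards the thick end. Flat face at y = -6 mm; sloping face at y = +6 mm + z/5, to lie on the end stop. Fully home its origin is at about y = +49.5 mm, z = 0 in the press frame; driving it home takes about 5 to 20 N, and friction then holds it.
- wedge_slope (a point): Middle of the wedge's top edge on its sloping side, 25 mm along y and 95 mm along z from the wedge's origin; it moves with the wedge, and shows which way the sloping face looks.
- stand: Fixed plywood stand, about 75 x 75 mm, 75 mm tall, holding the wedge tip down. Origin on the bench under the pocket, z up. The pocket leans 30 degrees towards the stand's +x; its floor is 36 mm above the origin; along the wedge it is 36 mm deep (30 mm at the wedge's narrow edges) with 1.5 to 2 mm play: draw the wedge out along its own z.
- glue_jar: Bystander: amber glue jar with yellow lid, 48 mm diameter, 62 mm tall. Origin: centre of its underside. To be left where it is.
- rosin_tin: Bystander: round brass tin, 42 mm diameter, 22 mm tall. Origin: centre of its underside. To be left where it is.
- oil_bottle: Bystander: white oil bottle with red cap, 38 mm diameter, 105 mm tall. Origin: centre of its underside. To be left where it is.
- flask: Bystander: black drinking flask, 72 mm diameter, 225 mm tall. Origin: centre of its underside. To be left where it is.
- tumbler: Bystander: steel tumbler, 80 mm diameter, 95 mm tall. Origin: centre of its underside. To be left where it is.
- glue_brush: Bystander: brush lying on the bench, 160 mm long, about 25 mm high. Origin: mid-length, about its axis. To be left where it is.
- blank_stack: Bystander: stack of bridge blanks, 45 x 75 x 22 mm. Origin: centre of its underside. To be left where it is.
There are look-alikes about, which are no part of the job. Leave any black look-alike of the block_b alone. What is shaped like the block_c but purple is not meant.

How it is judged (in metres and radians):
On the way, in this order (a step that is already met when the one before it is completed fails the run):
1. all three blocks stand seated in the press channel (x of block_a in the frame of press between -0.005 and 0.005 m and y of block_a in the frame of press between -0.07 and 0.06 m and z of block_a in the frame of press between -0.003 and 0.004 m and angle between the z axis of each of block_a, block_b, block_c and the z axis of press, either way round below 0.1 rad and angle between the y axis of each of block_a, block_b, block_c and the y axis of press, either way round below 0.12 rad and x of block_b in the frame of press between -0.005 and 0.005 m and y of block_b in the frame of press between -0.07 and 0.06 m and z of block_b in the frame of press between -0.003 and 0.004 m and x of block_c in the frame of press between -0.005 and 0.005 m and y of block_c in the frame of press between -0.07 and 0.06 m and z of block_c in the frame of press between -0.003 and 0.004 m), for 0.2 s.
2. the wedge is driven home between the row and the end stop, and the spring plate is pushed in (z of wedge in the frame of press between -0.003 and 0.005 m and x of wedge in the frame of press between -0.006 and 0.006 m and y of wedge in the frame of press between 0.038 and 0.058 m and angle between the z axis of wedge and the z axis of press, either way round below 0.1 rad and y of wedge_slope in the frame of press above 0.062 m and value of joint plate above 0.0025 m), for 0.2 s.
At the end, for the whole second after the job is handed in: Three blocks in the channel, within 5 mm of its centre line and 4 mm of its floor, square within 6 degrees; wedge between row and end stop, tip within 5 mm of the floor, 6 mm of the centre line, square within 6 degrees, slope to the stop; spring plate pushed in over 2.5 mm; all released and at rest (all of step 1 and all of step 2 and linear speed of each of block_a, block_b, block_c, wedge below 0.01 m/s); the robot touches nothing.
It fails at once if a bystander on the bench is shifted more than 30 mm (distance of any of glue_jar, rosin_tin, oil_bottle, flask, tumbler, glue_brush, blank_stack from where it was at the start of the episode above 0.03 m).
It fails at once if a bystander (brush apart) is knocked over (angle between any of glue_jar, rosin_tin, oil_bottle, flask, tumbler, blank_stack's own z axis and vertical above 0.5 rad).
It also fails if it takes over 67 s, if anything falls off the work surface, if the arm or the gripper's body presses on something with over 40 N, if the wrist force passes 120 N, or if a joint passes its speed limit or range.

## Robot

A 6-joint arm with a two-finger parallel gripper is mounted at the origin on the work surface. World frame = base frame: x ahead of the robot, y to its left, z up, the work surface at z = 0. Lengths are in mm, angles in degrees, forces in N, time in s.
With the tool pointing down it reaches from about 300 to 850 mm from the base axis. Payload 4.2 kg.
Tool frame: the origin (TCP) lies midway between the tips of the shut fingers; the grasp point (between the pads) lies 19 mm behind it; x points along the fingers, z is the direction in which the jaws open and shut, and the axes are right-handed (so a half turn about x gives the same grasp; the last joint's range is limited). The gripper opens to 91 mm and grips with 3 to 60 N. Pads are 32 mm wide; open, the fingers measure 118 mm over their backs; the gripper's body (76 mm by 178 mm) begins 60 mm behind the grasp point.
Start: joints at [-77.636, 18.312, 89.639, -0, 72.044, -1.146], TCP at [134.334, -559.104, 213.976] pointing down, gripper open.
Joint ranges: [-177.97, 177.97], [-48.28, 115.42], [12.27, 149.76], [-77.06, 257.06], [2.81, 150.46], [-146.56, 146.56]. Speed limits (degrees/s): [147.25, 147.25, 180, 180, 180, 180].

## Interface

Orientations are given as [roll, pitch, yaw] about the fixed x, y, z axes, in that order (R = Rz(yaw) Ry(pitch) Rx(roll)).
In Python, from workcell import env gives the robot as it stands.
- The arm moves only by the tool send_rows, never from a script. Its argument "commands" is a list that holds one entry, the list of rows, each a list of 6 numbers: the shift along the tool's x, y, z normalised to -1 to 1, where 1 is 0.1 m, then the turn, a rotation vector about the tool's x, y, z normalised to -1 to 1, where 1 is 2 pi rad. In form: [[[x, y, z, wx, wy, wz], ...]]. A call has 1 to 20 rows; each row is the pose to reach, as a shift and turn from the pose commanded when the call began, along the tool's axes at that moment, turning the shorter way round; what a row does not reach only later rows make up. A row lasts 1/8 s, in which the tool goes at most 62.5 mm and 10.7 degrees, less where a joint would pass 70% of its speed; a pose out of reach is approached as far as the arm can. A call with a number of a shift or a turn outside -1 to 1 is refused whole. A call with a gripper value outside its range is refused whole. "jaw" is the closure, from -1 (fully open) to 1 (shut), so that 0 is half open, set as the call begins (left out, the last holds). The fingers move at their own pace and stop on an object; "force" is the grip in N (left out, the last holds). Time passes only in rows, so rows that repeat a pose let the fingers close. It gives the time, the measured TCP pose, the force and the opening at its end, in the units of the state.
- env.state(): the state, without advancing time (a new reading comes with each control period).
- env.grab_frame(name): name is "scene" or "top" or "wrist"; returns (picture, depth): 480x640x3 uint8, red, green, blue; 480x640 float32, mm along the optical axis (not along the pixel's ray), 0 where there is no reading.
- env.get_calibration(name): a dict with "mtx" (3x3 intrinsics, pixels), "camera_from_world" (4x4, takes a point from world to camera coordinates). Camera axes: x right, y up, looking along -z (the intrinsics and any distortion apply to the point x, -y, -z); pixel columns grow to the right and rows downward; lengths in mm; the calibration is good to about 2 mm. A picture is of the moment at which its call begins: read the wrist's pose just before it. get_calibration takes no time and is no camera call; for the wrist camera it gives the pose at the moment of the call.
- env.job_done(): hands the job in, once; it reports no verdict.
The state is a dict: "time_s": time; "qpos": joint angles; "qvel": joint speeds; "effort": joint torques, N m; "ee_pos": TCP position; "ee_rot": TCP orientation; "force": force on the tool from outside, world axes, zero at the start; "torque": the same for the moment, N m; "gripper_width": finger opening in mm.
Only numpy, scipy, OpenCV 4.12 (cv2) and the standard library are available. Lean on these libraries where they do the work, as an engineer would, in place of code of your own. Each camera call takes 0.05 s, during which the arm holds its last target.

## Working session

There is one attempt and no reset: what is moved stays moved. The work goes in short steps, Python scripts to look and compute and a tool call to move; the robot and the scene stay as the last step left them, time stands still between calls to the robot, and variables do not carry over. Pictures are saved under pics/ and viewed, and the job is handed in when it is done.

Besides the shell and the picture viewer there is one more tool, called after "Call:" as name(argument=value, ...) on one line, values as JSON. send_rows: Moves the arm, as the interface text tells. Its arguments: {"type":"object","properties":{"commands":{"type":"array","items":{"type":"array","items":{"type":"array","items":{"type":"number","minimum":-1,"maximum":1}}}},"jaw":{"type":"number"},"force":{"type":"number"}},"required":["commands"]}

```bash
ls -la && mkdir -p pics && cat > h.py <<'E'
import numpy as np, cv2
from workcell import env
from scipy.spatial.transform import Rotation as R
def save(n,img): cv2.imwrite('pics/'+n+'.png', img[:,:,::-1])
E
python3 - <<'E'
from h import *
print(env.state())
for n in ['scene','top','wrist']:
    c=env.get_calibration(n); im,d=env.grab_frame(n); save(n+'0',im); np.savez('pics/'+n+'0.npz',im=im,d=d,K=c['mtx'],T=c['camera_from_world'])
    print(n,c, d.min(),d.max())
E
```

```text
total 12
drwxr-xr-x  3 agent agent 4096 Dec  7 08:12 .
drwxr-xr-x 23 root  root  4096 Dec  7 08:12 ..
drwxr-xr-x  2 agent agent 4096 Dec  7 08:12 pics
{'time_s': 0.0, 'qpos': array([-7.76369871e+01,  1.83497499e+01,  8.97059628e+01, -1.46774229e-03,
        7.20437994e+01, -1.14671520e+00]), 'qvel': array([0.01877782, 0.01992638, 0.01231597, 0.03550017, 0.04597323,
       0.0603814 ]), 'effort': array([-2.14322885e-03, -4.12464631e+01, -2.31974816e+01,  7.26059242e-02,
        4.57703532e-02, -1.54686522e-04]), 'ee_pos': array([ 134.2028681 , -558.60017744,  213.14224511]), 'ee_rot': array([179.65669496,  89.90047815, 103.16687681]), 'force': array([0.65158282, 0.17629546, 0.34722335]), 'torque': array([ 0.01877265, -0.01733398, -0.0195391 ]), 'gripper_width': 91.26649904460531}
scene {'mtx': array([[444.16639438,   0.        , 325.50237125],
       [  0.        , 444.16639438, 241.22877215],
       [  0.        ,   0.        ,   1.        ]]), 'camera_from_world': array([[ 8.17119043e-01,  5.76452054e-01, -4.41580917e-03,
        -4.75197343e+02],
       [-3.51264909e-01,  5.0396149
[... 625 characters left out ...]
61303e-02,  9.72562054e-01,
        -8.75471096e+02],
       [ 0.00000000e+00,  0.00000000e+00,  0.00000000e+00,
         1.00000000e+00]])} 0.0 2024.2858
wrist {'mtx': array([[334.04040325,   0.        , 317.5209305 ],
       [  0.        , 334.04040325, 238.95108752],
       [  0.        ,   0.        ,   1.        ]]), 'camera_from_world': array([[ 2.32519508e-01, -9.72590167e-01, -1.74527761e-03,
        -5.74507252e+02],
       [ 9.34185840e-01,  2.23836662e-01, -2.77838021e-01,
         3.15890862e+01],
       [ 2.70613184e-01,  6.29723462e-02,  9.60626352e-01,
        -3.92571358e+02],
       [ 0.00000000e+00,  0.00000000e+00,  0.00000000e+00,
         1.00000000e+00]])} 0.0 1492.7491
```

View pics/scene0.png

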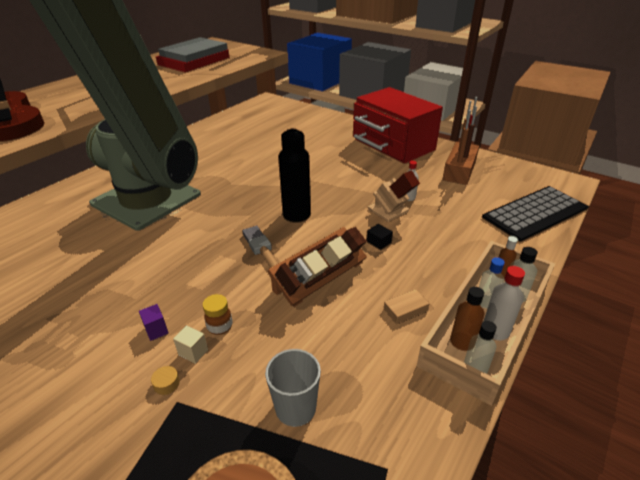

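View pics/top0.png

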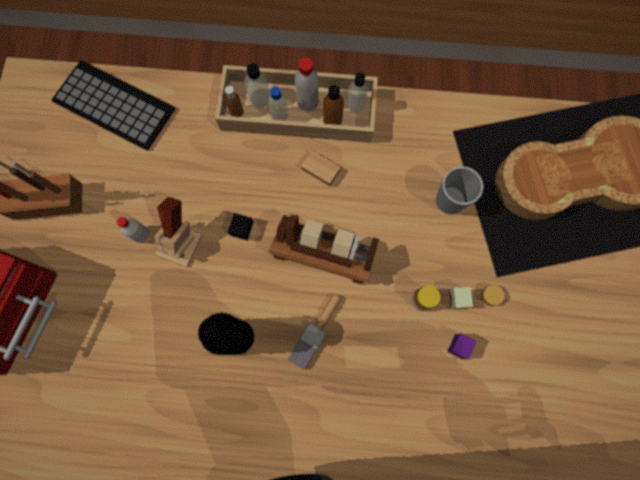

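View pics/wrist0.png

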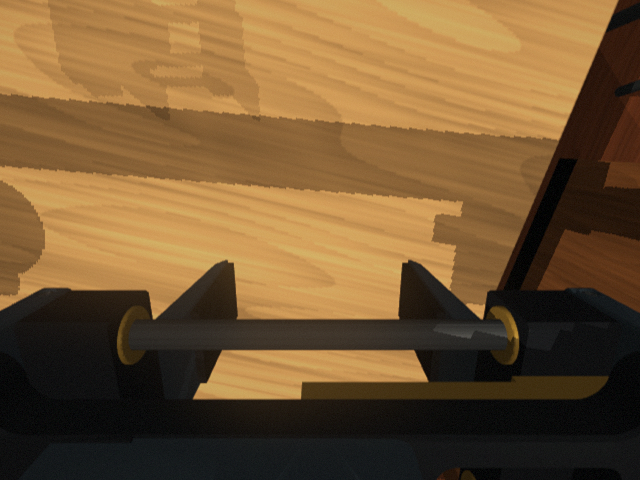

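```bash
python3 - <<'E'
import numpy as np, cv2
def crop(src,dst,x0,y0,w,h,s):
    im=cv2.imread(f'pics/{src}.png')[y0:y0+h,x0:x0+w]; cv2.imwrite(f'pics/{dst}.png',cv2.resize(im,None,fx=s,fy=s,interpolation=cv2.INTER_CUBIC))
crop('top0','t_press',255,200,150,100,5)
crop('scene0','s_press',230,210,160,110,5)
crop('top0','t_c',400,260,130,100,6)
crop('top0','t_st',110,180,150,100,5)
crop('scene0','s_st',350,150,100,100,6)
E
```

```text
(no output)
```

View pics/t_press.png

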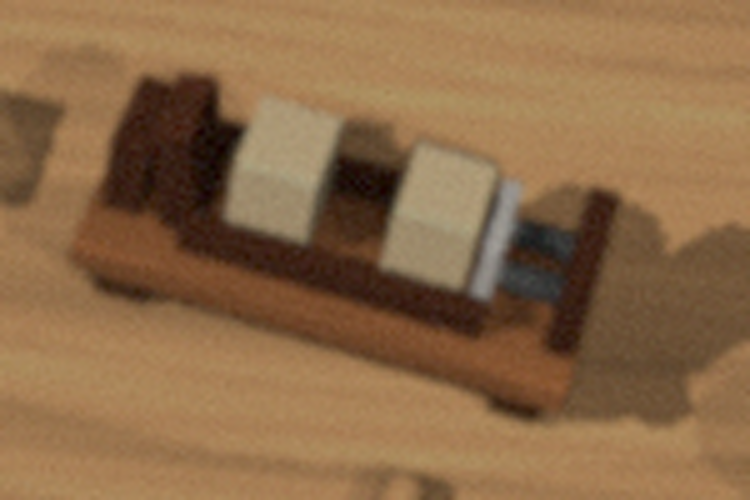

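View pics/s_press.png

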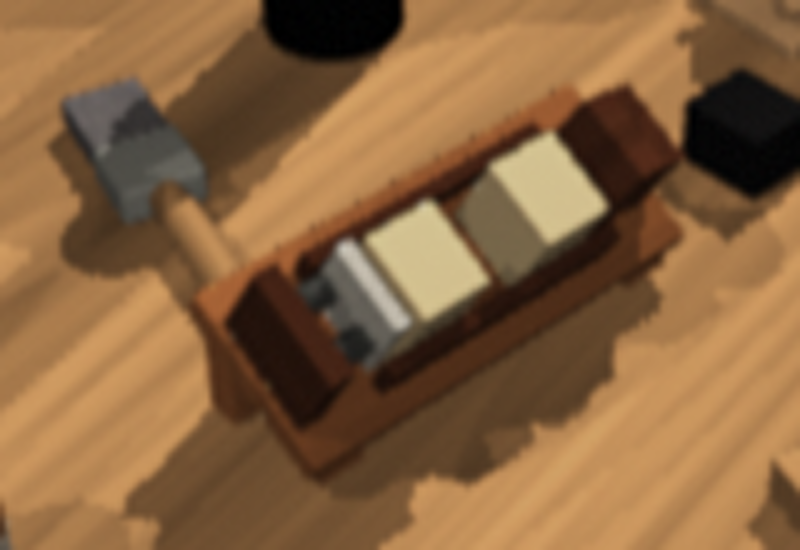

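View pics/t_c.png

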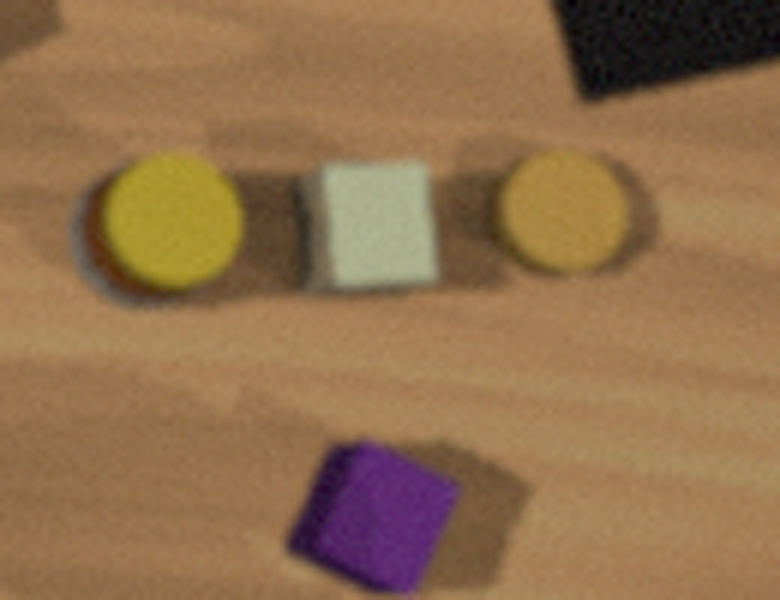

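View pics/t_st.png

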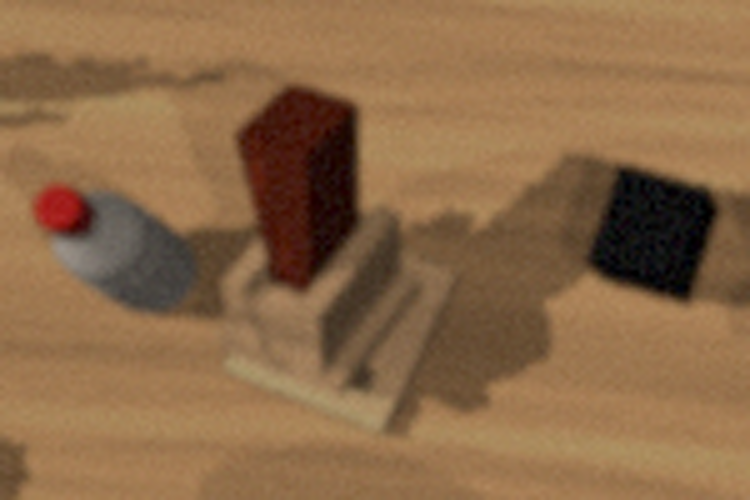

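View pics/s_st.png

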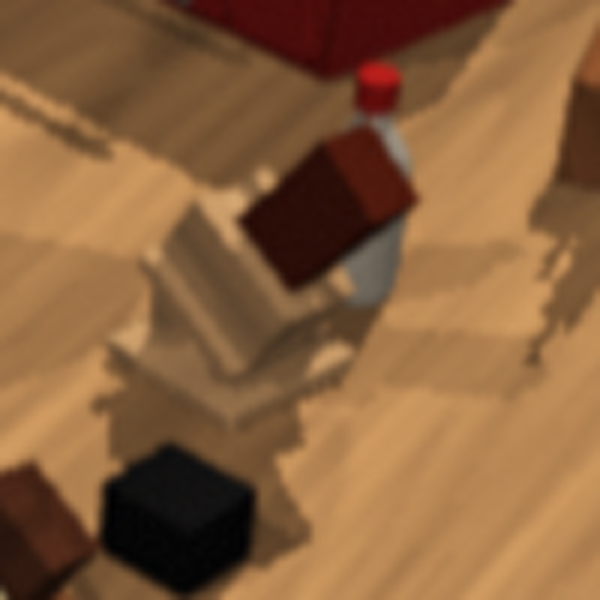

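```bash
cat >> h.py <<'E'
def load(n):
    z=np.load(f'pics/{n}.npz'); return z['im'],z['d'],z['K'],z['T']
def cloud(d,K,T):
    v,u=np.mgrid[0:480,0:640]; x=(u-K[0,2])/K[0,0]*d; y=(v-K[1,2])/K[1,1]*d
    pc=np.stack([x,-y,-d],-1); Ri=T[:3,:3].T
    return (pc-T[:3,3])@Ri.T
def proj(P,K,T):
    c=np.atleast_2d(P)@T[:3,:3].T+T[:3,3]; return np.stack([K[0,0]*c[:,0]/-c[:,2]+K[0,2], K[1,1]*-c[:,1]/-c[:,2]+K[1,2]],-1)
def ray(u,v,zp,K,T):
    dc=np.array([(u-K[0,2])/K[0,0],-(v-K[1,2])/K[1,1],-1.]); dw=T[:3,:3].T@dc; o=-T[:3,:3].T@T[:3,3]
    return o+dw*(zp-o[2])/dw[2]
E
python3 - <<'E'
from h import *
for n in ['top0','scene0']:
    im,d,K,T=load(n); P=cloud(d,K,T)
    pts={'top0':dict(c=(462,297),jar=(428,297),tin=(494,295),purple=(462,346),black=(240,226),a=(345,238),b=(313,228),stop=(293,222),stop2=(283,227),endwall=(374,255),bench=(400,400),bench2=(200,150),bottle=(122,221),wtop=(171,203),tumb=(458,172),flask=(226,322)),
     'scene0':dict(c=(190,338),a=(315,262),b=(338,248),bench=(180,250),bench2=(400,340),jar=(215,304),wtop=(405,183),blk=(380,230))}[n]
    for k,(u,v) in pts.items(): print(n,k,P[v-1:v+2,u-1:u+2].reshape(-1,3).mean(0).round(1), P[v,u].round(1))
E
```

```text
top0 c [ 485.2 -266.6   45.3] [ 485.2 -266.5   45.7]
top0 jar [ 476.8 -196.2   63.1] [ 476.5 -195.8   65. ]
top0 tin [ 498.2 -336.9   23.5] [ 498.4 -337.2   22.7]
top0 purple [ 390.6 -268.3   46.3] [ 390.8 -269.    43.7]
top0 black [593.2 190.3  34.6] [593.2 190.3  34.3]
top0 a [574.1 -26.7  85.5] [574.  -26.7  86. ]
top0 b [588.6  37.2  85.6] [589.   37.2  84.1]
top0 stop [595.9  76.9  90.6] [595.8  76.9  90.9]
top0 stop2 [584.8  95.6  88.1] [584.6  95.5  88.9]
top0 endwall [549.7 -86.9  66. ] [542.7 -83.8  97.8]
top0 bench [ 277.6 -162.5   -0.9] [ 277.4 -163.    -4.1]
top0 bench2 [768.3 308.6   1.3] [767.9 308.3   2.1]
top0 bottle [564.5 403.3 106.1] [564.3 402.9 106.9]
top0 wtop [606.6 312.7 113.1] [606.8 312.9 112.4]
top0 tumb [ 733.  -243.8   79.3] [ 734.3 -244.6   76.3]
top0 flask [386.8 156.1 213.3] [386.7 155.9 214.6]
scene0 c [ 493.  -271.1   45.5] [ 492.5 -270.8   45. ]
scene0 a [576.5 -26.9  83.7] [575.7 -25.9  82.6]
scene0 b [588.9  33.1  84.1] [588.7  33.4  83.7]
scene0 bench [ 2.411e+02 -9.080e+01  1.000e-01] [240.5 -90.4  -0.4]
scene0 bench2 [ 7.715e+02 -3.590e+01  5.000e-01] [771.6 -36.2   0.8]
scene0 jar [ 483.8 -201.3   62.7] [ 483.7 -201.2   62.7]
scene0 wtop [596.4 300.8 105.2] [595.7 302.4 104.2]
scene0 blk [596.3 194.2  33.8] [596.1 194.6  33.4]
```

```bash
cat >> h.py <<'E'
import json,os
# commanded-pose bookkeeping
def getcmd():
    if os.path.exists('cmd.json'):
        c=json.load(open('cmd.json')); return np.array(c['p']),R.from_quat(c['q'])
    return np.array([134.334,-559.104,213.976]),R.from_euler('xyz',[0,90,-76.49],degrees=True)
def setcmd(p,r): json.dump(dict(p=list(map(float,p)),q=list(map(float,r.as_quat()))),open('cmd.json','w'))
def row(p,r,p0=None,r0=None):
    if p0 is None: p0,r0=getcmd()
    s=r0.inv().apply(np.asarray(p)-p0)/100; t=(r0.inv()*r).as_rotvec()/(2*np.pi)
    return np.round(np.r_[s,t],4)
def applyrow(rw):
    p0,r0=getcmd(); rw=np.array(rw); p=p0+r0.apply(rw[:3]*100); r=r0*R.from_rotvec(rw[3:]*2*np.pi); setcmd(p,r); return p,r
def chk():
    s=env.state(); p,r=getcmd(); m=R.from_euler('xyz',s['ee_rot'],degrees=True)
    print('t',round(s['time_s'],2),'pos',s['ee_pos'].round(1),'err',(s['ee_pos']-p).round(1),'rot err deg',np.degrees((r.inv()*m).as_rotvec()).round(2),'F',s['force'].round(1),'w',round(s['gripper_width'],1),'q',s['qpos'].round(0))
def tool(xdir,zdir):
    x=np.array(xdir,float);x/=np.linalg.norm(x); z=np.array(zdir,float); z-=x*(x@z); z/=np.linalg.norm(z); y=np.cross(z,x); return R.from_matrix(np.stack([x,y,z],1))
E
python3 - <<'E'
from h import *
s=env.state(); m=R.from_euler('xyz',s['ee_rot'],degrees=True); print(m.as_matrix().round(3))
T=load('wrist0')[3]; o=-T[:3,:3].T@T[:3,3]; print('cam in tool',m.inv().apply(o-s['ee_pos']).round(1)); print('cam axes in tool (cols)',(m.as_matrix().T@T[:3,:3].T).round(3))
im,d,K,T=load('top0'); P=cloud(d,K,T)
# block tops: pale mask
hsv=cv2.cvtColor(im,cv2.COLOR_RGB2HSV)
for nm,(u0,v0,u1,v1) in dict(c=(448,283,478,312),a=(330,226,360,262),b=(298,218,326,252)).items():
    sub=im[v0:v1,u0:u1].astype(int); print(nm, sub[(v1-v0)//2,(u1-u0)//2], hsv[(v0+v1)//2,(u0+u1)//2])
# block c top: depth mask z>40
sub=P[278:318,445:482]; m=(sub[...,2]>38)&(sub[...,2]<55); vv,uu=np.nonzero(m); 
pts=np.stack([uu+445,vv+278],1).astype(np.float32)
print('c',len(pts),P[278:318,445:482][m].mean(0).round(1)); xy=sub[m][:,:2].astype(np.float32); print(cv2.minAreaRect(xy))
E
```

```text
[[-0.     0.972  0.234]
 [ 0.001  0.234 -0.972]
 [-1.     0.    -0.001]]
cam in tool [-171.6   78.1    0.4]
cam axes in tool (cols) [[ 0.     0.278 -0.961]
 [-0.001  0.961  0.278]
 [ 1.     0.001  0.001]]
c [169 172 138] [ 33  50 172]
a [169 156 121] [ 22  72 169]
b [165 156 124] [ 23  63 165]
c 371 [ 484.9 -267.4   45.5]
((485.4111022949219, -267.8460693359375), (39.9742317199707, 35.078163146972656), 6.279616355895996)
```

```bash
python3 - <<'E'
from h import *
psi=np.radians(-12.8); t=np.pi/6
pz=np.array([np.sin(t)*np.cos(psi),np.sin(t)*np.sin(psi),np.cos(t)]); px=np.array([np.cos(t)*np.cos(psi),np.cos(t)*np.sin(psi),-np.sin(t)])
O=np.array([561,15,46.])
chk()
r=tool(-pz,px); print(r.as_matrix().round(3)); print(row(O+130*pz,r)); print(row(O+110*pz,r)/2)
E
```

```text
t 0.15 pos [ 134.3 -558.7  213.3] err [-0.1  0.4 -0.7] rot err deg [-0.    0.08  0.  ] F [-0.4 -0.1  0.1] w 91.0 q [-78.  18.  90.   0.  72.  -1.]
[[-0.488  0.222  0.845]
 [ 0.111  0.975 -0.192]
 [-0.866  0.    -0.5  ]]
[ 0.5539  6.0725 -4.2973 -0.1727  0.0745 -0.0463]
[ 0.36355  2.9914  -2.1708  -0.08635  0.03725 -0.02315]
```

Call:
send_rows(commands=[[[0,1,-0.7,0,0,0],[0,1,-0.7,0,0,0]]], jaw=-1, force=20)

```text
time_s: 0.4
ee_pos: [215.7, -466.6, 213.4]
ee_rot: [161.4, 89.9, 84.8]
force: [1.3, -0.5, 0.0]
gripper_width: 91.3
```

Call:
send_rows(commands=[[[0,1,-0.7,0,0,0],[0,1,-0.7,0,0,0]]])

```text
time_s: 0.65
ee_pos: [297.0, -374.6, 213.8]
ee_rot: [88.1, 90.0, 11.6]
force: [0.6, -0.5, -0.2]
gripper_width: 90.9
```

Call:
send_rows(commands=[[[0,1,-0.7,0,0,0],[0,1,-0.7,0,0,0]]])

```text
time_s: 0.9
ee_pos: [378.0, -283.1, 213.9]
ee_rot: [34.2, 90.0, -42.3]
force: [0.6, -0.5, -0.6]
gripper_width: 91.1
```

Call:
send_rows(commands=[[[0,1,-0.7,0,0,0],[0,1,-0.7,0,0,0]]])

```text
time_s: 1.15
ee_pos: [458.9, -191.6, 213.9]
ee_rot: [12.1, 90.0, -64.4]
force: [0.3, -0.5, -0.1]
gripper_width: 91.3
```

Call:
send_rows(commands=[[[0,1,-0.7,0,0,0],[0,1,-0.7,0,0,0]]])

```text
time_s: 1.4
ee_pos: [539.8, -100.2, 213.8]
ee_rot: [-17.4, 90.0, -93.8]
force: [1.2, -0.6, -0.1]
gripper_width: 91.0
```

```bash
cat >> h.py <<'E'
PSI=np.radians(-12.8); O=np.array([561,15,46.])
def press(psi=PSI,t=np.pi/6):
    pz=np.array([np.sin(t)*np.cos(psi),np.sin(t)*np.sin(psi),np.cos(t)]); px=np.array([np.cos(t)*np.cos(psi),np.cos(t)*np.sin(psi),-np.sin(t)])
    return np.stack([px,np.cross(pz,px),pz],1)
E
python3 - <<'E'
from h import *
for i in range(5): applyrow([0,1,-.7,0,0,0])
chk(); M=press(); r=tool(-M[:,2],M[:,0]); print(row(O+M@[0,0,130],r))
E
```

```text
t 1.4 pos [ 539.8 -100.2  213.8] err [ 1.1  1.8 -0.2] rot err deg [-0.03 -0.02 -0.01] F [ 1.2 -0.6 -0.1] w 91.0 q [-12.  16.  93.  -0.  71.  65.]
[ 0.5539  1.0725 -0.7973 -0.1727  0.0745 -0.0463]
```

Call:
send_rows(commands=[[[0.55,1,-0.8,-0.173,0.0745,-0.046],[0.55,1,-0.8,-0.173,0.0745,-0.046],[0.55,1,-0.8,-0.173,0.0745,-0.046],[0.55,1,-0.8,-0.173,0.0745,-0.046],[0.55,1,-0.8,-0.173,0.0745,-0.046],[0.55,1,-0.8,-0.173,0.0745,-0.046],[0.55,1,-0.8,-0.173,0.0745,-0.046],[0.55,1,-0.8,-0.173,0.0745,-0.046],[0.55,1,-0.8,-0.173,0.0745,-0.046]]])

```text
time_s: 2.52
ee_pos: [617.1, -0.9, 158.9]
ee_rot: [179.9, 60.1, 167.1]
force: [-0.2, -0.7, 0.6]
gripper_width: 91.0
```

```bash
cat >> h.py <<'E'
def snap(n,name):
    c=env.get_calibration(n); im,d=env.grab_frame(n); save(name,im); np.savez('pics/'+name+'.npz',im=im,d=d,K=c['mtx'],T=c['camera_from_world']); return im,d,c['mtx'],c['camera_from_world']
E
python3 - <<'E'
from h import *
applyrow([0.55, 1, -0.8, -0.173, 0.0745, -0.046])
chk(); snap('wrist','w1'); snap('wrist','w1b')
E
```

```text
t 2.52 pos [617.1  -0.9 158.9] err [-0.2 -0.  -0. ] rot err deg [ 0.07 -0.02  0.01] F [-0.2 -0.7  0.6] w 91.0 q [ -4.  41.  65.   5. 104.   9.]
```

View pics/w1.png

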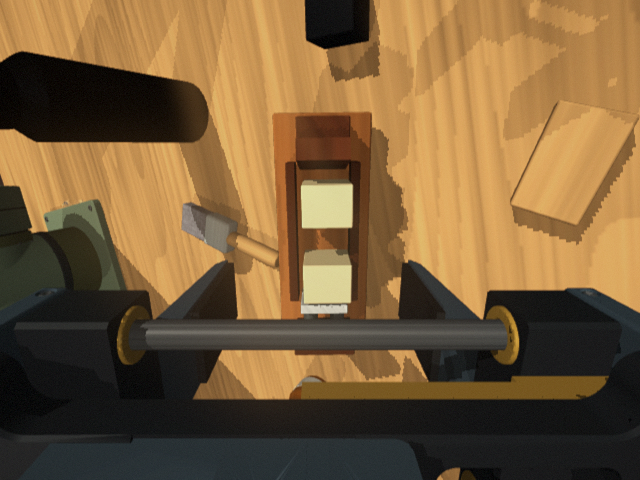

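```bash
python3 - <<'E'
from h import *
im,d,K,T=load('w1'); d2=load('w1b')[1]; P=cloud((d+d2)/2,K,T); M=press(); Q=(P-O)@M
cv2.imwrite('pics/w1c.png',cv2.resize(im[100:330,250:400,::-1],None,fx=3.4,fy=2.6,interpolation=cv2.INTER_CUBIC))
# block tops planes
for nm,(u0,v0,u1,v1) in dict(b=(308,190,346,222),a=(308,280,344,300),slabL=(277,130,284,300),slabR=(361,130,368,290),floor=(312,232,340,246),stoptop=(302,120,346,134)).items():
    q=Q[v0:v1,u0:u1].reshape(-1,3); c=q.mean(0); A=np.c_[q[:,:2],np.ones(len(q))]; s=np.linalg.lstsq(A,q[:,2],rcond=None)[0]
    res=q[:,2]-A@s; print(nm,c.round(1),'slope deg x,y',np.degrees(np.arctan(s[:2])).round(2),'rms',res.std().round(2))
np.save('pics/Q1.npy',Q)
for v in range(104,330,8): print(v,[f'{x[0]:.0f},{x[1]:.0f},{x[2]:.0f}' for x in Q[v,268:380:9]])
E
```

```text
b [ 0.1 28.8 46.2] slope deg x,y [-1.91 23.18] rms 11.57
a [ -0.2 -41.2  45.6] slope deg x,y [-0.38 17.76] rms 4.37
slabL [-42.2   6.1  -9.8] slope deg x,y [80.34 -4.65] rms 10.82
slabR [35.4 15.   0.3] slope deg x,y [-74.67  -6.89] rms 8.91
floor [  0.6 -10.    1.8] slope deg x,y [-4.16 62.49] rms 10.14
stoptop [-2.4 86.3 40.9] slope deg x,y [ -2.94 -40.91] rms 12.46
104 ['-60,115,-87', '-50,114,-81', '-39,114,-74', '-30,113,-69', '-20,113,-63', '-11,112,-59', '-2,112,-54', '6,111,-49', '15,111,-46', '23,110,-39', '31,109,-34', '39,109,-30', '46,109,-25']
112 ['-60,107,-88', '-50,106,-81', '-37,103,-39', '-26,100,-1', '-18,100,-2', '-11,100,-3', '-3,100,-1', '5,100,-2', '12,100,-0', '20,100,-1', '27,100,-1', '35,100,-1', '47,102,-26']
120 ['-61,99,-86', '-41,93,-0', '-33,93,1', '-26,93,-0', '-17,91,40', '-10,91,39', '-3,91,39', '3,91,39', '10,91,40', '16,91,39', '27,93,-1', '35,93,-1', '47,95,-25']
128 ['-61,91,-88', '-41,87,-0', '-34,87,-1', '-26,87,-1', '-17,85,39', '-10,85,40', '-3,85,40', '3,85,40', '10,85,39', '16,85,40', '28,87,-0', '35,87,0', '47,88,-25']
136 ['-61,82,-88', '
[... 3586 characters left out ...]
5,-93', '-58,-121,-86', '-38,-77,1', '-18,-1,149', '-18,-57,41', '-11,-57,41', '-3,-57,40', '5,-57,40', '12,-57,41', '24,-78,-0', '33,-77,2', '46,-91,-26', '55,-88,-20']
312 ['-71,-136,-93', '-58,-132,-85', '-38,-86,0', '-29,-86,1', '-13,6,170', '-11,-64,42', '-3,-64,42', '5,-64,42', '12,-64,42', '24,-86,1', '33,-86,1', '46,-100,-25', '55,-98,-21']
320 ['-20,30,219', '-18,30,220', '-15,30,220', '-13,30,220', '-10,30,220', '-8,30,220', '-6,30,220', '-3,30,220', '-1,30,219', '1,30,220', '4,30,219', '6,30,220', '9,30,220']
328 ['-20,29,222', '-17,29,222', '-15,29,222', '-13,29,222', '-10,29,222', '-8,29,222', '-6,29,223', '-3,29,222', '-1,29,222', '1,29,222', '4,29,222', '6,29,222', '8,29,222']
```

View pics/w1c.png

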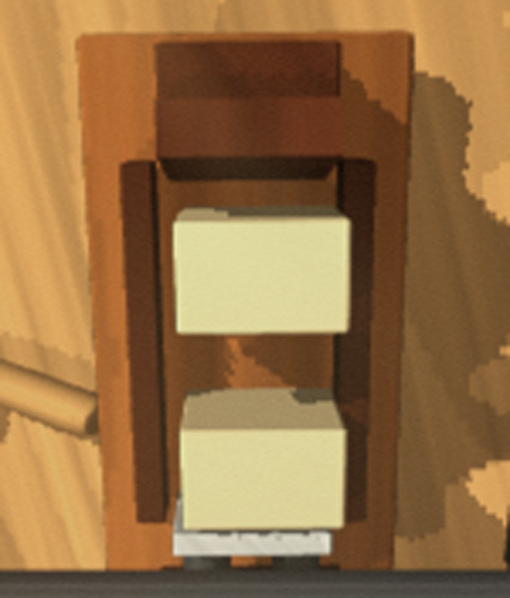

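```bash
python3 - <<'E'
from h import *
Q=np.load('pics/Q1.npy')
def edge(rows,cols,zlo,zhi):
    out=[]
    for v in rows:
        m=[u for u in range(*cols) if zlo<Q[v,u,2]<zhi]
        if len(m)>2:
            # half-pixel edges
            dx=abs(Q[v,m[1],0]-Q[v,m[0],0]); out.append((np.median(Q[v,m,1]),Q[v,m[0],0]-dx/2,Q[v,m[-1],0]+dx/2,len(m)))
    return np.array(out)
for nm,c,zl,zh,rows in [('Rwall',(345,368),14,22,range(168,226)),('b',(296,360),42,48,range(186,222)),('a',(296,360),42,48,range(268,298)),('stop',(290,360),44,51,range(142,158)),('slab',(262,380),-4,5,range(114,116))]:
    e=edge(rows,c,zl,zh); 
    print(nm,len(e),'edges mean',e[:,1:3].mean(0).round(2),'med',np.median(e[:,1:3],0).round(2),'slope deg',np.degrees(np.polyfit(e[:,0],e[:,1],1)[0]).round(2),np.degrees(np.polyfit(e[:,0],e[:,2],1)[0]).round(2))
# y edges
def yedge(cols,rows,zlo,zhi):
    o=[]
    for u in cols:
        m=[v for v in range(*rows) if zlo<Q[v,u,2]<zhi]
        if len(m)>3: dy=abs(Q[m[1],u,1]-Q[m[0],u,1]); o.append((Q[m[0],u,1]+dy/2,Q[m[-1],u,1]-dy/2))
    return np.median(o,0).round(2)
print('b y',yedge(range(305,348),(175,232),42,48)); print('a y',yedge(range(308,345),(262,302),42,48)); print('plate y',yedge(range(312,345),(298,320),38,43.5)); print('stop y',yedge(range(302,345),(140,166),46.5,51)); print('stop full',yedge(range(302,345),(114,166),35,51)); print('Rwall y',yedge(range(352,358),(150,260),15,22)); print('slab far y',yedge(range(300,350),(105,118),-4,5))
print('foot column', [(Q[v,325]).round(1).tolist() for v in range(150,184,2)])
E
```

```text
Rwall 58 edges mean [22.25 28.33] med [22.97 28.31] slope deg -4.49 -0.68
b 36 edges mean [-19.46  20.09] med [-19.61  20.09] slope deg -1.84 -1.32
a 30 edges mean [-18.8   21.08] med [-18.97  21.05] slope deg -1.78 -1.69
stop 16 edges mean [-22.68  17.04] med [-22.69  17.06] slope deg 0.29 0.54
slab 2 edges mean [-44.67  39.03] med [-44.67  39.03] slope deg 26.61 -14.22
b y [45.2  11.24]
a y [-19.32 -51.78]
plate y [-56.37 -63.95]
stop y [77.14 63.22]
stop full [94.65 60.4 ]
Rwall y [ 60.88 -24.6 ]
slab far y [100.26  96.94]
foot column [[-1.4, 69.9, 48.9], [-1.4, 68.5, 49.5], [-1.4, 67.1, 49.5], [-1.4, 65.7, 50.0], [-1.3, 64.3, 49.6], [-1.3, 62.7, 46.4], [-1.0, 60.7, 36.5], [-0.8, 58.6, 25.9], [-0.6, 56.4, 15.9], [-0.3, 53.9, 3.0], [-0.2, 51.9, -0.4], [-0.2, 50.2, -0.5], [-0.2, 48.5, -0.1], [-0.1, 46.7, -0.2], [-0.1, 45.0, -0.1], [-0.5, 44.8, 14.9], [-0.8, 45.0, 31.5]]
```

```bash
python3 - <<'E'
from h import *
Q=np.load('pics/Q1.npy')
def side(rows,start,step,zc,tol):
    o=[]
    for v in rows:
        u=start; 
        while abs(Q[v,u,2]-zc)<tol: u+=step
        g=u-step; dx=abs(Q[v,g,0]-Q[v,g-step,0]); o.append((Q[v,g,1],Q[v,g,0]+step*dx/2))
    o=np.array(o); p=np.polyfit(o[:,0],o[:,1],1); r=o[:,1]-np.polyval(p,o[:,0]); k=abs(r)<1.5; p=np.polyfit(o[k,0],o[k,1],1); return 'slope deg %.2f at0 %.2f  n %d'%(np.degrees(np.arctan(p[0])),p[1],k.sum())
print('slabL',side(range(120,200),282,-1,0,4)); print('slabR',side(range(120,250),363,1,0,4))
print('Lwall inner?'); print(side(range(175,205),288,-1,18,3),'outer'); print(side(range(170,250),356,1,18,3),'R outer'); print(side(range(175,205),290,1,18,3),'L inner');print(side(range(190,245),354,-1,18,3),'R inner')
E
```

```text
slabL slope deg -0.51 at0 -44.05  n 73
slabR slope deg -0.60 at0 39.66  n 123
Lwall inner?
slope deg -1.28 at0 -32.49  n 30 outer
slope deg -0.88 at0 28.86  n 79 R outer
slope deg -0.22 at0 -25.22  n 29 L inner
slope deg 3.58 at0 21.56  n 54 R inner
```

```bash
cat >> h.py <<'E'
O=O+press()@[-2.2,-2.2,0]; PSI=np.radians(-12.15)
def PP(x,y,z): return O+press(PSI)@[x,y,z]
RP=tool(-press(PSI)[:,2],press(PSI)[:,0])
def inpress(p): return press(PSI).T@(np.asarray(p)-O)
E
python3 - <<'E'
from h import *
print(O); p,r=getcmd(); print(inpress(p)); print(row(PP(2.5,30.4,60),RP))
setp=row(PP(2.5,30.4,60),RP)
E
```

```text
[558.65468426  13.276778    47.1       ]
[ -3.73486667  -1.45578125 127.02695116]
[ 6.724e-01  3.147e-01  5.930e-02 -1.200e-03  1.000e-04 -1.000e-03]
```

Call:
send_rows(commands=[[[0.67,0.315,0.06,-0.001,0,-0.001],[0.67,0.315,0.06,-0.001,0,-0.001],[0.67,0.315,0.06,-0.001,0,-0.001],[0.85,0.315,0.06,-0.001,0,-0.001],[0.95,0.315,0.06,-0.001,0,-0.001],[1,0.315,0.06,-0.001,0,-0.001],[1,0.315,0.06,-0.001,0,-0.001]]])

```text
time_s: 3.5
ee_pos: [580.9, 39.6, 69.7]
ee_rot: [-179.9, 60.1, 167.8]
force: [-0.3, -0.2, 0.6]
gripper_width: 91.2
```

```bash
python3 - <<'E'
from h import *
applyrow([1, 0.315, 0.06, -0.001, 0, -0.001]); chk(); print(inpress(env.state()['ee_pos'])); snap('wrist','w2')
E
```

```text
t 3.5 pos [580.9  39.6  69.7] err [ 0.3 -0.3  0.3] rot err deg [ 0.02 -0.04  0.01] F [-0.3 -0.2  0.6] w 91.2 q [-1. 41. 77.  6. 91. 10.]
[ 2.77153598 30.43826506 27.68001062]
```

View pics/w2.png

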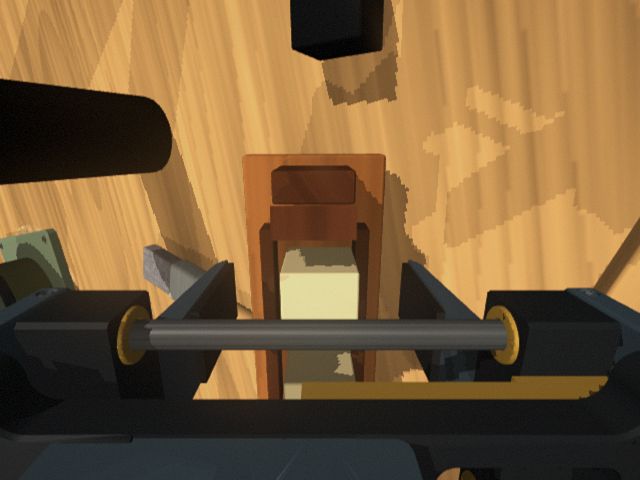

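Call:
send_rows(commands=[[[0.035,0,0,0,0,0],[0.035,0,0,0,0,0]]])

```text
time_s: 3.8
ee_pos: [578.8, 40.3, 66.2]
ee_rot: [-179.9, 60.0, 167.8]
force: [-0.2, 0.1, 0.4]
gripper_width: 91.2
```

Call:
send_rows(commands=[[[0,0,0,0,0,0],[0,0,0,0,0,0],[0,0,0,0,0,0],[0,0,0,0,0,0],[0,0,0,0,0,0]]], jaw=1, force=10)

```text
time_s: 4.42
ee_pos: [578.9, 40.2, 66.3]
ee_rot: [-179.9, 60.1, 167.8]
force: [0.9, 0.1, -0.2]
gripper_width: 43.8
```

Call:
send_rows(commands=[[[0,0,0,0,0,0],[0,0,0,0,0,0],[0,0,0,0,0,0],[0,-0.05,0,0,0,0],[0,-0.1,0,0,0,0],[0,-0.15,0,0,0,0],[0,-0.2,0,0,0,0],[0,-0.25,0,0,0,0],[0,-0.3,0,0,0,0],[0,-0.33,0,0,0,0],[0,-0.35,0,0,0,0],[0,-0.35,0,0,0,0]]])

```text
time_s: 5.92
ee_pos: [571.6, 6.2, 66.4]
ee_rot: [-180.0, 60.1, 167.8]
force: [1.3, 2.2, 0.2]
gripper_width: 40.2
```

```bash
python3 - <<'E'
from h import *
applyrow([.035,0,0,0,0,0]);applyrow([0,-.35,0,0,0,0]); chk(); print(inpress(env.state()['ee_pos'])); print(press(PSI).T@env.state()['force']);snap('wrist','w3')
E
```

```text
t 5.92 pos [571.6   6.2  66.4] err [ 0.1  0.2 -0. ] rot err deg [-0.01 -0.01  0.02] F [1.3 2.2 0.2] w 40.2 q [-3. 41. 79.  4. 90.  8.]
[ 2.61979881 -4.18313795 23.76083525]
[0.56445815 2.39810558 0.56158437]
```

View pics/w3.png

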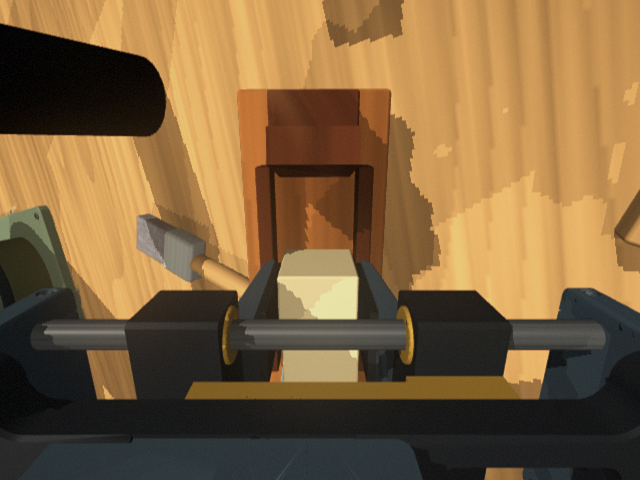

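Call:
send_rows(commands=[[[0,0,0,0,0,0],[0,0,0,0,0,0],[-0.4,0,0,0,0,0],[-0.9,0,0,0,0,0],[-0.9,0,0,0,0,0]]], jaw=-1)

```text
time_s: 6.6
ee_pos: [618.1, -4.0, 147.1]
ee_rot: [180.0, 60.5, 167.7]
force: [0.2, -0.0, -0.1]
gripper_width: 87.1
```

```bash
python3 - <<'E'
from h import *
applyrow([-.9,0,0,0,0,0]); chk(); snap('wrist','w4')
a=np.radians(6.3); r=tool([0,0,-1],[np.cos(a),np.sin(a),0]); 
p,_=getcmd(); print(row(p,r)); print(row([485,-267.5,120],r)); 
# rows in tool frame after turning in place
print('after turn:', r.inv().apply(np.array([485,-267.5,120])-p))
E
```

```text
t 6.6 pos [618.1  -4.  147.1] err [ 2.7 -0.6  2.7] rot err deg [-0.01 -0.45  0.05] F [ 0.2 -0.  -0.1] w 87.1 q [ -4.  41.  66.   4. 102.   8.]
[ 0.      0.      0.     -0.0503 -0.0825 -0.0134]
[ 0.5694 -2.857  -0.4976 -0.0503 -0.0825 -0.0134]
after turn: [  24.35804919 -248.17670112 -158.61196799]
```

View pics/w4.png

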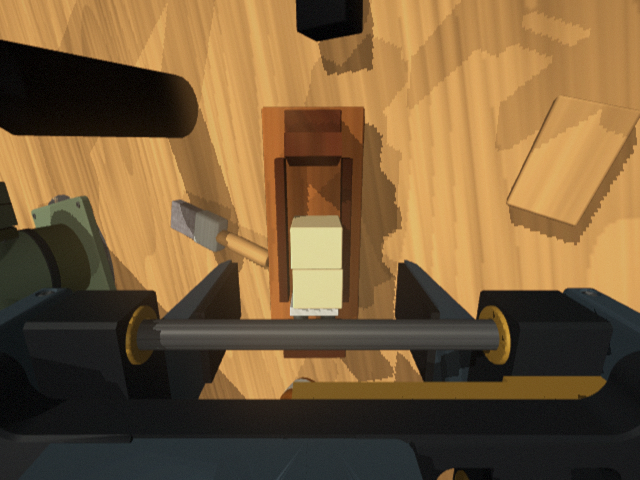

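Call:
send_rows(commands=[[[0.19,-0.95,-0.17,-0.05,-0.0825,-0.0135],[0.19,-0.95,-0.17,-0.05,-0.0825,-0.0135],[0.19,-0.95,-0.17,-0.05,-0.0825,-0.0135],[0.19,-0.95,-0.17,-0.05,-0.0825,-0.0135]]])

```text
time_s: 7.15
ee_pos: [567.5, -90.9, 135.5]
ee_rot: [-155.8, 89.9, -149.6]
force: [0.9, 0.0, -0.2]
gripper_width: 91.1
```

```bash
python3 - <<'E'
from h import *
applyrow([0.19, -0.95, -0.17, -0.05, -0.0825, -0.0135]); chk()
a=np.radians(6.3); r=tool([0,0,-1],[np.cos(a),np.sin(a),0]); 
print(row([485,-267.5,120],r)); 
E
```

```text
t 7.15 pos [567.5 -90.9 135.5] err [-4.1  0.2 -0.9] rot err deg [-0.03  0.1   0.03] F [ 0.9  0.  -0.2] w 91.1 q [-10.  22.  96.  -0.  62. -16.]
[ 1.6640e-01 -1.6593e+00 -1.0520e+00 -3.0000e-04 -0.0000e+00  2.0000e-04]
```

Call:
send_rows(commands=[[[0.08,-0.83,-0.52,0,0,0],[0.08,-0.83,-0.52,0,0,0]]])

```text
time_s: 7.4
ee_pos: [525.7, -179.9, 126.8]
ee_rot: [-177.1, 89.8, -170.9]
force: [0.7, -0.1, 0.4]
gripper_width: 91.1
```

Call:
send_rows(commands=[[[0.08,-0.83,-0.52,0,0,0],[0.08,-0.83,-0.52,0,0,0],[0.08,-0.83,-0.52,0,0,0]]])

```text
time_s: 7.78
ee_pos: [483.4, -268.3, 118.9]
ee_rot: [167.4, 89.8, 173.4]
force: [0.4, -0.0, 0.2]
gripper_width: 91.2
```

```bash
python3 - <<'E'
from h import *
applyrow([0.08, -0.83, -0.52, 0, 0, 0]);applyrow([0.08, -0.83, -0.52, 0, 0, 0]); chk(); snap('wrist','w5'); chk()
E
```

```text
t 7.78 pos [ 483.4 -268.3  118.9] err [-2.8 -0.8 -1.8] rot err deg [0.2  0.2  0.12] F [ 0.4 -0.   0.2] w 91.2 q [-30.  21. 100.  -0.  59. -36.]
t 7.83 pos [ 484.4 -267.2  119.2] err [-1.8  0.3 -1.4] rot err deg [0.13 0.15 0.13] F [0.6 0.  0.4] w 91.2 q [-30.  21. 100.  -0.  59. -36.]
```

View pics/w5.png

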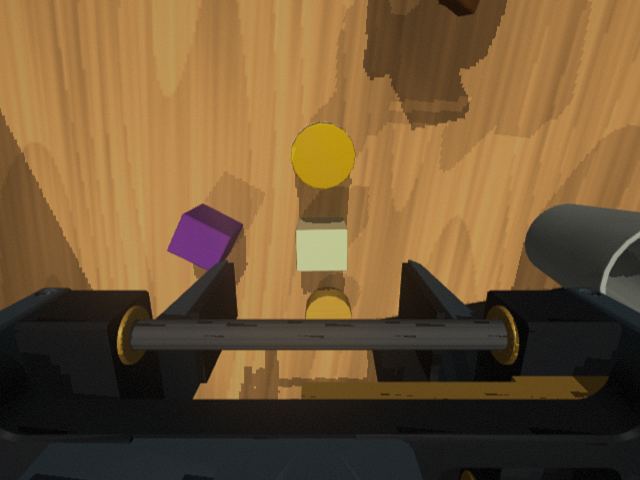

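```bash
python3 - <<'E'
from h import *
chk(); im,d,K,T=snap('wrist','w6'); P=cloud(d,K,T)
sub=P[200:290,280:365]; m=(sub[...,2]>40)&(sub[...,2]<50)
xy=sub[m][:,:2].astype(np.float32); print(cv2.minAreaRect(xy), sub[m].mean(0), xy.mean(0))
chk()
# edges x extents by rows for angle
p=sub[m][:,:2]; 
E
```

```text
t 7.83 pos [ 484.4 -267.2  119.2] err [-1.8  0.3 -1.4] rot err deg [0.13 0.15 0.13] F [0.6 0.  0.4] w 91.2 q [-30.  21. 100.  -0.  59. -36.]
((485.4977111816406, -269.48248291015625), (39.47654724121094, 34.45912170410156), 7.047008514404297) [ 485.58903169 -268.45189408   45.63787123] [ 485.58875 -268.45178]
t 7.88 pos [ 485.2 -266.6  119.5] err [-1.   0.8 -1.1] rot err deg [0.04 0.11 0.11] F [ 0.1 -0.2 -0.3] w 91.1 q [-30.  21. 100.  -0.  59. -36.]
```

```bash
python3 - <<'E'
from h import *
chk(); a=np.radians(6.7); r=tool([0,0,-1],[np.cos(a),np.sin(a),0]); print(row([485.4,-268.8,24],r)); 
E
```

```text
t 7.88 pos [ 485.2 -266.6  119.5] err [-1.   0.8 -1.1] rot err deg [0.04 0.11 0.11] F [ 0.1 -0.2 -0.3] w 91.1 q [-30.  21. 100.  -0.  59. -36.]
[ 9.664e-01 -1.150e-02 -9.400e-03 -1.400e-03 -0.000e+00  2.000e-04]
```

Call:
send_rows(commands=[[[0.3,-0.012,-0.01,-0.0014,0,0],[0.7,-0.012,-0.01,-0.0014,0,0],[0.9,-0.012,-0.01,-0.0014,0,0],[0.97,-0.012,-0.01,-0.0014,0,0],[0.97,-0.012,-0.01,-0.0014,0,0],[0.97,-0.012,-0.01,-0.0014,0,0]]])

```text
time_s: 8.62
ee_pos: [486.2, -268.9, 24.6]
ee_rot: [-58.2, 89.8, -51.5]
force: [0.4, -0.1, 0.4]
gripper_width: 91.4
```

```bash
python3 - <<'E'
from h import *
applyrow([0.97, -0.012, -0.01, -0.0014, 0, 0]); chk(); snap('wrist','w7'); chk()
E
```

```text
t 8.62 pos [ 486.2 -268.9   24.6] err [ 0.8 -0.   1. ] rot err deg [-0.03 -0.09 -0.07] F [ 0.4 -0.1  0.4] w 91.4 q [-30.  27. 107.  -0.  46. -37.]
t 8.68 pos [ 486.1 -269.    24.6] err [ 0.8 -0.2  1. ] rot err deg [-0.02 -0.1  -0.08] F [ 0.1  0.5 -0.3] w 90.9 q [-30.  27. 107.  -0.  46. -37.]
```

View pics/w7.png

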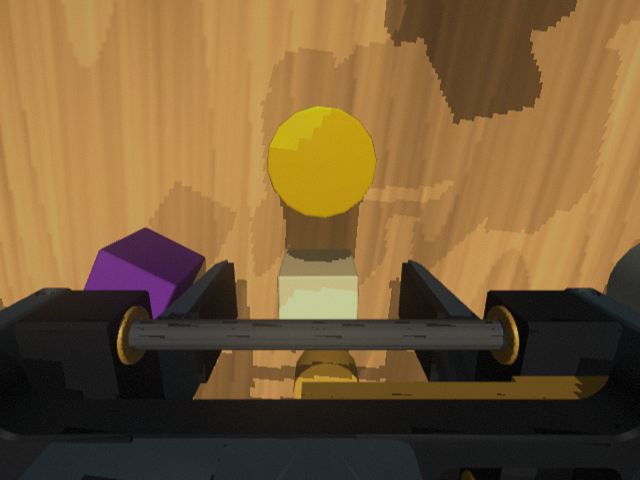

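Call:
send_rows(commands=[[[0,0,0,0,0,0],[0,0,0,0,0,0],[0,0,0,0,0,0],[0,0,0,0,0,0],[0,0,0,0,0,0],[0,0,0,0,0,0],[0,0,0,0,0,0],[0,0,0,0,0,0]]], jaw=1, force=25)

```text
time_s: 9.68
ee_pos: [485.4, -268.9, 23.6]
ee_rot: [-90.2, 89.9, -83.5]
force: [-0.2, -0.8, 1.1]
gripper_width: 39.5
```

Call:
send_rows(commands=[[[-0.3,0,0,0,0,0],[-0.9,0,0,0,0,0],[-0.9,0,0,0,0,0],[-0.9,0,0,0,0,0]]])

```text
time_s: 10.18
ee_pos: [484.8, -268.5, 113.3]
ee_rot: [-124.8, 89.9, -118.1]
force: [-1.1, 0.4, -0.2]
gripper_width: 39.8
```

```bash
python3 - <<'E'
from h import *
applyrow([-.9,0,0,0,0,0]); chk(); snap('wrist','w8'); 
p,_=getcmd();t=PP(2,34,110); print(t,p, row(t,RP)); print('in tool now',getcmd()[1].inv().apply(t-p))
E
```

```text
t 10.18 pos [ 484.8 -268.5  113.3] err [-0.5  0.3 -0.4] rot err deg [0.   0.03 0.02] F [-1.1  0.4 -0.2] w 39.8 q [-30.  21. 101.  -0.  58. -37.]
[621.27197343  34.57468131 141.36279442] [ 485.3404065  -268.74387273  113.64383633] [-0.2809  2.8531  1.7046  0.0511  0.0826  0.0139]
in tool now [-28.08784658 285.31294438 170.45666134]
```

View pics/w8.png

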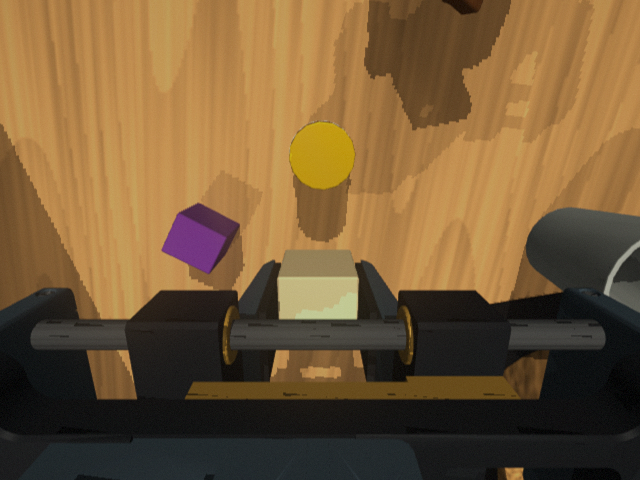

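Call:
send_rows(commands=[[[-0.1,0.95,0.57,0,0,0],[-0.1,0.95,0.57,0,0,0]]])

```text
time_s: 10.48
ee_pos: [530.2, -166.3, 121.7]
ee_rot: [172.0, 89.8, 178.6]
force: [0.0, -0.7, -0.8]
gripper_width: 39.8
```

Call:
send_rows(commands=[[[-0.1,0.95,0.57,0,0,0],[-0.1,0.95,0.57,0,0,0]]])

```text
time_s: 10.72
ee_pos: [576.0, -64.5, 131.6]
ee_rot: [-173.6, 89.8, -166.9]
force: [1.7, -0.5, -1.1]
gripper_width: 39.9
```

Call:
send_rows(commands=[[[-0.08,0.95,0.565,0.051,0.0825,0.014],[-0.08,0.95,0.565,0.051,0.0825,0.014],[-0.08,0.95,0.565,0.051,0.0825,0.014],[-0.08,0.95,0.565,0.051,0.0825,0.014],[-0.08,0.95,0.565,0.051,0.0825,0.014],[-0.08,0.95,0.565,0.051,0.0825,0.014],[-0.08,0.95,0.565,0.051,0.0825,0.014]]])

```text
time_s: 11.6
ee_pos: [620.9, 34.3, 141.9]
ee_rot: [179.9, 60.1, 167.8]
force: [0.2, 0.3, -1.1]
gripper_width: 40.0
```

```bash
python3 - <<'E'
from h import *
applyrow([-0.1, 0.95, 0.57, 0, 0, 0]);applyrow([-0.1, 0.95, 0.57, 0, 0, 0]);applyrow([-0.08, 0.95, 0.565, 0.051, 0.0825, 0.014]); chk(); snap('wrist','w9'); chk(); s=env.state(); print(inpress(s['ee_pos']),inpress(getcmd()[0]))
im,d,K,T=load('w9'); P=cloud(d,K,T); Q=(P-O)@press(PSI); np.save('pics/Q9.npy',Q)
for v in range(100,330,8): print(v,[f'{x[0]:.0f},{x[1]:.0f},{x[2]:.0f}' for x in Q[v,260:380:12]])
E
```

```text
t 11.6 pos [620.9  34.3 141.9] err [-0.4  0.1  0.6] rot err deg [-0.02 -0.05 -0.  ] F [ 0.2  0.3 -1.1] w 40.0 q [ -1.  42.  66.   6. 102.  11.]
t 11.65 pos [621.   34.3 142. ] err [-0.4  0.   0.7] rot err deg [-0.02 -0.07  0.  ] F [-0.7 -0.8  0.7] w 39.8 q [ -1.  42.  66.   6. 102.  11.]
[  1.47837978  33.68882783 110.45868381] [  2.1668934   33.71776843 109.99537649]
100 ['-58,154,-87', '-45,153,-78', '-32,152,-71', '-20,151,-64', '-8,151,-58', '3,150,-50', '14,149,-46', '24,148,-38', '34,148,-33', '44,147,-29']
108 ['-58,146,-87', '-45,145,-79', '-32,145,-71', '-20,144,-64', '-8,143,-57', '3,143,-52', '14,142,-45', '25,142,-41', '35,141,-33', '44,141,-27']
116 ['-59,138,-88', '-45,138,-78', '-33,137,-73', '-20,137,-65', '-8,136,-57', '3,136,-51', '14,135,-45', '25,135,-39', '35,134,-34', '45,134,-27']
124 ['-60,131,-89', '-46,130,-80', '-33,130,-73', '-20,129,-65', '-8,129,-58', '3,129,-53', '14,128,-45', '25,128,-38', '35,128,-34', '45,127,-28']
132 ['-60,123,-89', '-46,122,-81', '-33,122,-71', '-21,122,-66', '-8,122,-57', '3,121,-50', '14,121,-44', '25,121,-39', '35,121,-33', '45
[... 2489 characters left out ...]
32', '24,50,141']
292 ['-24,51,152', '-19,48,147', '-16,42,133', '-10,42,133', '-4,42,133', '2,41,132', '8,41,131', '14,42,133', '19,42,132', '23,49,149']
300 ['-23,51,159', '-19,45,148', '-16,37,132', '-10,37,133', '-4,37,131', '2,38,133', '8,37,132', '14,37,132', '20,38,133', '21,49,157']
308 ['-22,49,163', '-19,42,149', '-16,33,133', '-10,33,132', '-4,33,132', '2,33,132', '8,33,132', '14,33,133', '20,33,132', '21,49,162']
316 ['-21,48,167', '-19,39,151', '-16,29,133', '-10,29,132', '-4,29,133', '1,112,282', '8,29,132', '14,29,132', '20,28,132', '21,45,163']
324 ['-14,67,205', '-11,66,204', '-8,66,205', '-5,66,204', '-2,67,205', '1,67,205', '4,67,205', '7,66,205', '10,67,205', '14,67,205']
```

View pics/w9.png

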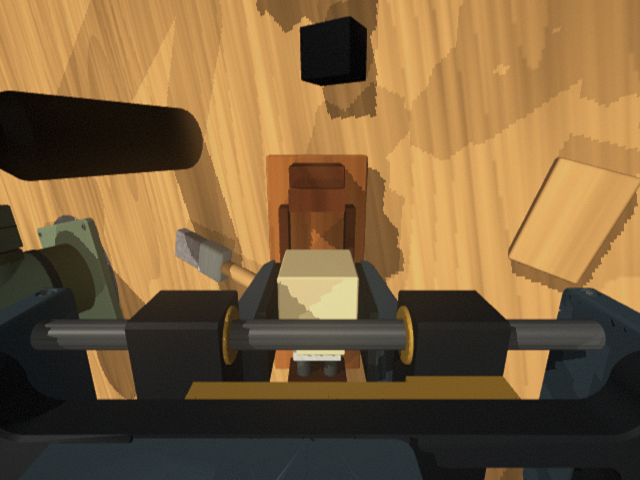

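```bash
python3 - <<'E'
from h import *
im,d,K,T=load('w4'); P=cloud(d,K,T); Q=(P-O)@press(PSI)
sub=Q[205:315,280:350]; m=(sub[...,2]>41)&(sub[...,2]<49); q=sub[m]; print('tops y range',np.percentile(q[:,1],[0.5,1,50,99,99.5]),'x',np.percentile(q[:,0],[1,99]), 'z',np.median(q[:,2]))
for u in (300,318,335): print([Q[v,u].round(0).tolist() for v in range(210,228,2)])
im,d,K,T=load('w9'); P=cloud(d,K,T); Q=(P-O)@press(PSI)
sub=Q[284:318,270:365]; m=(sub[...,2]>128)&(sub[...,2]<136); q=sub[m]; print(cv2.minAreaRect(q[:,:2].astype(np.float32)), np.percentile(q[:,0],[1,50,99]))
f=Q[252:275,290:350].reshape(-1,3); print('face y',np.median(f[:,1]), np.polyfit(f[:,0],f[:,1],1), np.polyfit(f[:,2],f[:,1],1)); print('bottom z', [Q[v,318].round(1).tolist() for v in range(246,256)])
E
```

```text
tops y range [-61.71436136 -61.26702118 -21.1732185   12.99873919  13.13974163] x [-17.27611776  22.10030342] z 45.27955755414447
[[-12.0, 17.0, 0.0], [-12.0, 15.0, 0.0], [1.0, 73.0, 289.0], [-11.0, 13.0, 8.0], [-11.0, 13.0, 16.0], [-11.0, 13.0, 24.0], [-10.0, 13.0, 29.0], [-10.0, 13.0, 37.0], [-10.0, 13.0, 44.0]]
[[4.0, 17.0, 1.0], [4.0, 15.0, -1.0], [4.0, 13.0, -0.0], [4.0, 13.0, 7.0], [4.0, 13.0, 16.0], [4.0, 13.0, 23.0], [4.0, 13.0, 30.0], [4.0, 13.0, 38.0], [4.0, 13.0, 44.0]]
[[19.0, 17.0, -0.0], [19.0, 15.0, 1.0], [19.0, 13.0, 0.0], [19.0, 13.0, 8.0], [18.0, 13.0, 15.0], [18.0, 13.0, 23.0], [17.0, 13.0, 30.0], [17.0, 13.0, 37.0], [17.0, 13.0, 44.0]]
((0.6840877532958984, 36.940345764160156), (40.32512283325195, 19.305219650268555), 0.3258219063282013) [-19.35359482   0.89650915  20.65991801]
face y 49.774720801748124 [-1.97158216e-03  4.99148105e+01] [ 0.13438881 34.66835158]
bottom z [[1.2, 24.1, 0.4], [1.2, 23.0, -0.1], [1.2, 22.1, -0.0], [1.0, 50.1, 90.2], [1.0, 49.9, 91.3], [1.0, 49.6, 92.4], [1.0, 49.8, 94.9], [1.0, 50.1, 97.7], [1.0, 50.0, 99.2], [1.0, 50.1, 101.4]]
```

Call:
send_rows(commands=[[[0.3,0.01,-0.015,0,0,0],[0.55,0.01,-0.015,0,0,0],[0.62,0.01,-0.015,0,0,0],[0.68,0.01,-0.015,0,0,0],[0.74,0.01,-0.015,0,0,0],[0.8,0.01,-0.015,0,0,0],[0.8,0.01,-0.015,0,0,0]]])

```text
time_s: 12.52
ee_pos: [581.0, 43.9, 72.4]
ee_rot: [179.9, 60.0, 167.8]
force: [0.5, -0.5, 0.0]
gripper_width: 39.5
```

```bash
python3 - <<'E'
from h import *
applyrow([0.8, 0.01, -0.015, 0, 0, 0]); chk(); print(inpress(env.state()['ee_pos']),press(PSI).T@env.state()['force']); snap('wrist','w10')
E
```

```text
t 12.53 pos [581.   43.9  72.4] err [-0.3 -0.  -0.3] rot err deg [ 0.01  0.04 -0.01] F [ 0.5 -0.5  0. ] w 39.5 q [-0. 41. 77.  6. 91. 10.]
[ 0.64238265 34.6820817  29.61618821] [ 0.49825015 -0.33279401  0.32533962]
```

View pics/w10.png

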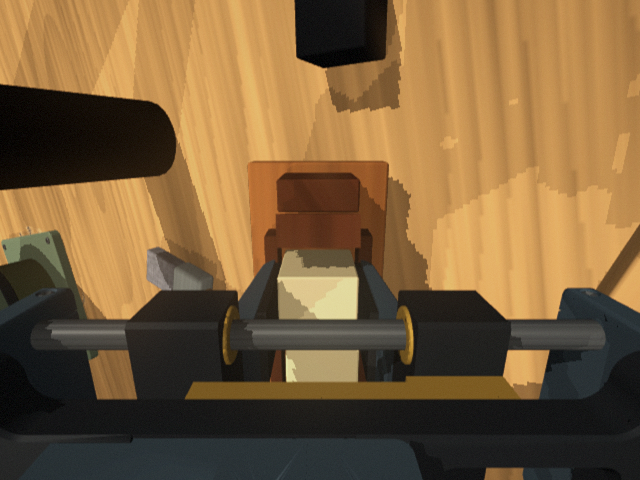

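Call:
send_rows(commands=[[[0.02,0,0,0,0,0],[0.04,0,0,0,0,0],[0.05,0,0,0,0,0],[0.06,0,0,0,0,0],[0.06,0,0,0,0,0]]])

```text
time_s: 13.2
ee_pos: [578.2, 44.6, 67.4]
ee_rot: [179.9, 60.0, 167.8]
force: [0.1, 0.6, -0.3]
gripper_width: 40.1
```

Call:
send_rows(commands=[[[0.01,0,0,0,0,0],[0.02,0,0,0,0,0],[0.02,0,0,0,0,0]]])

```text
time_s: 13.58
ee_pos: [578.1, 44.7, 67.0]
ee_rot: [179.9, 60.2, 167.8]
force: [2.8, -0.5, 6.2]
gripper_width: 39.6
```

Call:
send_rows(commands=[[[-0.012,0,0,0,0,0],[-0.012,-0.02,0,0,0,0],[-0.012,-0.04,0,0,0,0],[-0.012,-0.055,0,0,0,0],[-0.012,-0.055,0,0,0,0]]])

```text
time_s: 14.2
ee_pos: [577.2, 39.9, 67.0]
ee_rot: [179.7, 60.1, 167.6]
force: [3.1, 4.3, 3.3]
gripper_width: 39.7
```

```bash
python3 - <<'E'
from h import *
applyrow([0.06,0,0,0,0,0]);applyrow([0.02,0,0,0,0,0]);applyrow([-0.012,-0.055,0,0,0,0]); chk(); print(inpress(env.state()['ee_pos']),press(PSI).T@env.state()['force'])
E
```

```text
t 14.2 pos [577.2  39.9  67. ] err [0.4 0.6 0.1] rot err deg [-0.02 -0.05  0.08] F [3.1 4.3 3.3] w 39.7 q [-1. 41. 78.  6. 90. 10.]
[ 0.9050911  29.93751584 23.47241044] [0.17648507 4.86350736 3.93675337]
```

Call:
send_rows(commands=[[[0,0,0,0,0,0],[0,0,0,0,0,0],[0,0,0,0,0,0],[-0.4,0,0,0,0,0],[-0.9,0,0,0,0,0],[-0.9,0,0,0,0,0],[-0.9,0,0,0,0,0]]], jaw=-1)

```text
time_s: 15.08
ee_pos: [619.9, 29.6, 143.8]
ee_rot: [-180.0, 59.9, 167.9]
force: [-0.8, 0.2, -0.2]
gripper_width: 91.1
```

```bash
python3 - <<'E'
from h import *
applyrow([-.9,0,0,0,0,0]); chk(); im,d,K,T=snap('wrist','w11'); P=cloud(d,K,T); Q=(P-O)@press(PSI)
sub=Q[180:315,270:370]; m=(sub[...,2]>42.8)&(sub[...,2]<48); q=sub[m]; print('tops y range',np.percentile(q[:,1],[0.5,1,50,99,99.5]),'x',np.percentile(q[:,0],[1,99]), 'z',np.median(q[:,2]))
for v in range(150,320,6): print(v,[f'{x[0]:.0f},{x[1]:.0f},{x[2]:.0f}' for x in Q[v,268:370:12]])
E
```

```text
t 15.07 pos [619.9  29.6 143.8] err [-0.8 -0.2 -1. ] rot err deg [ 0.03  0.1  -0.04] F [-0.8  0.2 -0.2] w 91.1 q [ -1.  42.  66.   6. 102.  11.]
tops y range [-23.81256243 -23.4562594   17.41164137  80.35154819  80.96179654] x [-17.32774802  22.1287388 ] z 45.38575212640704
150 ['-41,101,-2', '-31,101,-1', '-21,101,0', '-12,101,-0', '-2,101,0', '8,101,1', '18,101,-0', '28,101,-0', '38,101,1']
156 ['-41,96,-0', '-31,96,1', '-21,96,1', '-11,96,5', '0,107,283', '8,96,5', '18,96,5', '28,96,1', '38,96,2']
162 ['-41,91,-0', '-31,91,1', '-19,94,40', '-10,94,41', '-1,94,40', '7,94,40', '15,94,43', '28,91,1', '38,91,1']
168 ['-42,86,-1', '-32,87,0', '-19,89,41', '-10,89,40', '-1,89,41', '7,89,40', '16,89,39', '28,87,1', '38,87,0']
174 ['-54,74,-85', '-32,82,-1', '-19,85,41', '-10,85,40', '-1,85,40', '7,85,40', '16,85,41', '28,82,0', '38,82,1']
180 ['-55,68,-86', '-32,77,0', '-19,81,41', '-10,81,40', '-1,81,40', '7,81,40', '16,81,40', '28,77,1', '38,77,1']
186 ['-55,61,-86', '-32,72,0', '-18,78,48', '-10,78,48', '-1,78,48', '7,77,47', '15,77,47', '29,72,-0', '39,72,1']
192 ['-55,54,-85', '-32,
[... 1858 characters left out ...]
1,-1,46', '-2,-1,45', '8,-2,45', '17,-1,45', '29,-14,17', '47,-35,-28']
294 ['-61,-70,-89', '-35,-28,-1', '-23,-21,14', '-11,-6,46', '-2,-6,46', '8,-6,45', '17,-6,46', '29,-19,18', '47,-41,-28']
300 ['-61,-78,-88', '-35,-34,0', '-23,-26,16', '-11,-12,46', '-2,-11,46', '8,-11,46', '17,-11,46', '30,-25,18', '47,-48,-27']
306 ['-62,-86,-88', '-36,-40,1', '-23,-32,17', '-11,-17,46', '-2,-16,46', '8,-17,46', '17,-17,44', '30,-31,18', '47,-53,-24']
312 ['-62,-95,-89', '-36,-47,-0', '-23,-37,19', '-11,-22,46', '-2,-22,46', '8,-22,45', '17,-22,45', '30,-37,18', '47,-60,-25']
318 ['-62,-103,-88', '-36,-52,1', '-23,-43,18', '-11,-27,46', '-2,-28,45', '8,-27,46', '18,-28,44', '30,-42,19', '47,-67,-25']
```

View pics/w11.png

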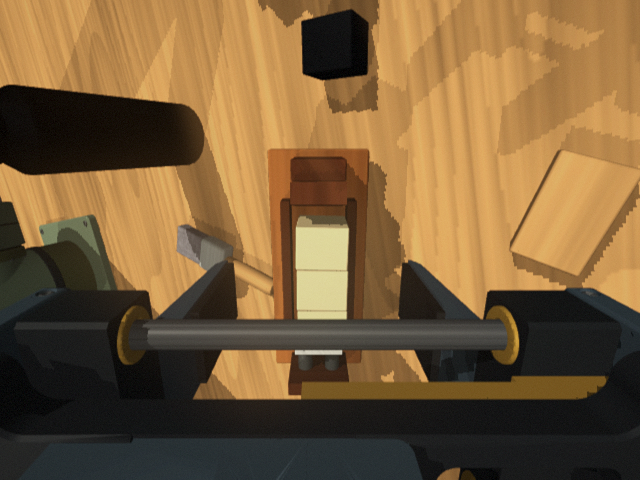

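```bash
python3 - <<'E'
from h import *
for n,(u0,v0,u1,v1) in dict(top0=(150,190,190,245),scene0=(380,165,425,205)).items():
    im,d,K,T=load(n); P=cloud(d,K,T); hsv=cv2.cvtColor(im,cv2.COLOR_RGB2HSV)
    m=np.zeros(d.shape,bool); m[v0:v1,u0:u1]=True
    m&=((hsv[...,0]<10)|(hsv[...,0]>172))&(hsv[...,1]>120)&(hsv[...,2]<150)&(d>0)
    q=P[m]; print(n,m.sum(),q.mean(0).round(1),'z',np.percentile(q[:,2],[2,50,98]).round(1))
    top=q[q[:,2]>np.percentile(q[:,2],98)-14]; print(' top part',top.mean(0).round(1),len(top))
    for zl in range(50,125,10):
        s=q[(q[:,2]>zl)&(q[:,2]<zl+10)]
        if len(s)>4: print(zl,len(s),s.mean(0).round(1),'x',np.percentile(s[:,0],[3,97]).round(0),'y',np.percentile(s[:,1],[3,97]).round(0))
    # top plane fit
    print(P[np.nonzero(m)[0].min():, :].shape)
E
```

```text
top0 605 [583.7 314.4 104.4] z [ 71.1 108.2 126.5]
 top part [592.3 315.6 119.7] 222
60 10 [576.  306.7  66.7] x [566. 583.] y [305. 310.]
70 52 [564.2 314.3  75.8] x [549. 591.] y [303. 329.]
80 67 [565.7 315.   85.4] x [554. 590.] y [303. 328.]
90 83 [573.2 313.9  95.2] x [561. 598.] y [301. 330.]
100 120 [589.8 313.1 105.8] x [569. 617.] y [300. 329.]
110 172 [593.5 314.3 114.8] x [575. 611.] y [301. 330.]
120 101 [591.2 316.9 123.7] x [583. 599.] y [305. 331.]
(282, 640, 3)
scene0 446 [590.7 313.1  98.8] z [ 66.5 101.  123.9]
 top part [598.5 311.1 116.8] 136
60 20 [578.9 304.2  65.9] x [567. 589.] y [301. 308.]
70 54 [577.9 305.4  75. ] x [557. 595.] y [300. 312.]
80 56 [581.7 307.8  84.9] x [559. 603.] y [298. 343.]
90 85 [583.3 329.8  95.1] x [561. 611.] y [297. 403.]
100 97 [601.2 310.4 105.2] x [569. 620.] y [296. 396.]
110 97 [599.9 310.2 114.6] x [581. 612.] y [299. 327.]
120 37 [593.9 314.  122.8] x [588. 598.] y [302. 329.]
(315, 640, 3)
```

```bash
python3 - <<'E'
from h import *
chk(); r=tool([-.5,0,-.866],[.866,0,-.5]); print(row([623,310,165],r))
E
```

```text
t 15.12 pos [619.5  29.7 143.4] err [-1.2 -0.1 -1.4] rot err deg [ 0.03  0.18 -0.05] F [ 0.5 -0.9 -0.3] w 90.7 q [ -1.  42.  66.   6. 102.  11.]
[ 1.0940e-01  2.7446e+00 -5.8960e-01 -2.9100e-02  1.0000e-04 -1.6900e-02]
```

Call:
send_rows(commands=[[[-0.1,0.92,-0.19,0,0,0],[-0.1,0.92,-0.19,0,0,0]]])

```text
time_s: 15.38
ee_pos: [627.6, 124.3, 162.0]
ee_rot: [179.9, 59.9, 167.9]
force: [-0.4, -0.4, 0.3]
gripper_width: 91.4
```

Call:
send_rows(commands=[[[0.05,0.92,-0.2,0,0,0],[0.05,0.92,-0.2,0,0,0]]])

```text
time_s: 15.62
ee_pos: [627.1, 219.0, 167.3]
ee_rot: [-180.0, 59.8, 168.0]
force: [-0.7, 0.4, -0.1]
gripper_width: 91.1
```

Call:
send_rows(commands=[[[0.16,0.9,-0.2,-0.029,0,-0.017],[0.16,0.9,-0.2,-0.029,0,-0.017],[0.16,0.9,-0.2,-0.029,0,-0.017],[0.16,0.9,-0.2,-0.029,0,-0.017],[0.16,0.9,-0.2,-0.029,0,-0.017]]])

```text
time_s: 16.25
ee_pos: [623.1, 307.7, 164.8]
ee_rot: [-179.8, 60.0, -180.0]
force: [0.4, -0.9, -0.9]
gripper_width: 91.5
```

```bash
python3 - <<'E'
from h import *
applyrow([-0.1, 0.92, -0.19, 0, 0, 0]);applyrow([.05,.92,-.2,0,0,0]);applyrow([0.16, 0.9, -0.2, -0.029, 0, -0.017]); chk(); snap('wrist','w12'); chk()
E
```

```text
t 16.25 pos [623.1 307.7 164.8] err [ 0.2 -1.8 -0.1] rot err deg [0.14 0.04 0.02] F [ 0.4 -0.9 -0.9] w 91.5 q [ 20.  48.  50.  11. 110.  22.]
t 16.3 pos [623.2 307.8 165. ] err [ 0.3 -1.7  0.1] rot err deg [0.13 0.02 0.04] F [-0.6  0.7 -0.1] w 91.4 q [ 20.  48.  50.  11. 110.  22.]
```

View pics/w12.png

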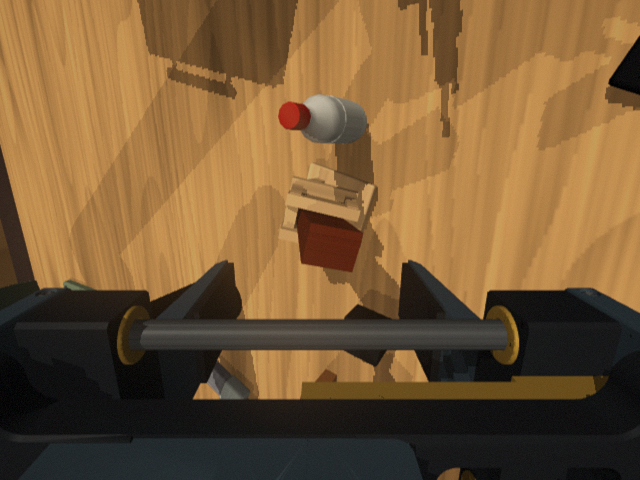

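```bash
python3 - <<'E'
from h import *
im,d,K,T=load('w12'); cv2.imwrite('pics/w12c.png',cv2.resize(im[150:290,260:400,::-1],None,fx=5,fy=4.2,interpolation=cv2.INTER_CUBIC))
P=cloud(d,K,T)
q=P[232:262,308:352].reshape(-1,3); c=q.mean(0); u,s,vt=np.linalg.svd(q-c); print('centre',c,'normal',vt[2]*np.sign(vt[2][2]),'rms',s[2]/len(q)**.5, 'lean deg',np.degrees(np.arccos(abs(vt[2][2]))),'az',np.degrees(np.arctan2(*(vt[2]*np.sign(vt[2][2]))[[1,0]])))
E
```

```text
centre [603.99279836 316.02908819 116.80635888] normal [ 0.3198585  -0.84252444  0.43340871] rms 5.712056316943615 lean deg 64.31591942432837 az -69.2110853474611
```

View pics/w12c.png

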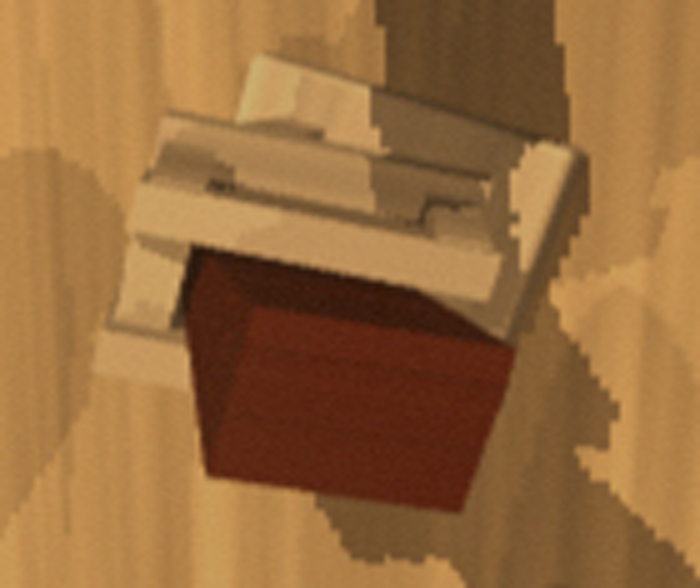

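```bash
python3 - <<'E'
from h import *
im,d,K,T=load('w12'); P=cloud(d,K,T)
hsv=cv2.cvtColor(im,cv2.COLOR_RGB2HSV)
m=((hsv[...,0]<9)|(hsv[...,0]>172))&(hsv[...,1]>150); mm=np.zeros_like(m); mm[205:280,290:370]=m[205:280,290:370]
q=P[mm]; print(mm.sum())
def ransac(q,n=400,tol=1.2,rng=np.random.default_rng(0)):
    best=None
    for _ in range(n):
        a=q[rng.choice(len(q),3,False)]; nn=np.cross(a[1]-a[0],a[2]-a[0]); L=np.linalg.norm(nn)
        if L<1: continue
        nn/=L; k=abs((q-a[0])@nn)<tol
        if best is None or k.sum()>best.sum(): best=k
    c=q[best].mean(0); v=np.linalg.svd(q[best]-c)[2][2]; return best,c,v
rest=q
for i in range(3):
    k,c,v=ransac(rest); 
    if v[2]<0: v=-v
    print(i,k.sum(),c.round(1),v.round(3),'lean',np.degrees(np.arccos(v[2])).round(1),'az',np.degrees(np.arctan2(v[1],v[0])).round(1)); 
    if i==0: top=rest[k]; n0=v
    rest=rest[~k]
np.savez('pics/wtop.npz',top=top,n=n0)
# in-plane rect
e1=np.array([1,0,0.])-n0*n0[0]; e1/=np.linalg.norm(e1); e2=np.cross(n0,e1); c=top.mean(0)
print(cv2.minAreaRect(((top-c)@np.stack([e1,e2],1)).astype(np.float32)),c)
E
```

```text
1988
0 1624 [605.2 315.3 115.3] [ 0.597 -0.073  0.799] lean 36.9 az -7.0
1 130 [593.  328.7  98.2] [-0.158 -0.973  0.171] lean 80.2 az -99.2
2 88 [573.8 322.  103.9] [-0.773  0.217  0.597] lean 53.4 az 164.3
((-0.1378927230834961, -0.38472938537597656), (30.52204704284668, 38.34306335449219), 73.55833435058594) [605.21243059 315.32938128 115.27592901]
```

```bash
python3 - <<'E'
from h import *
def ransac(q,n=600,tol=1.2,rng=np.random.default_rng(0)):
    best=None
    for _ in range(n):
        a=q[rng.choice(len(q),3,False)]; nn=np.cross(a[1]-a[0],a[2]-a[0]); L=np.linalg.norm(nn)
        if L<1: continue
        nn/=L; k=abs((q-a[0])@nn)<tol
        if best is None or k.sum()>best.sum(): best=k
    c=q[best].mean(0); v=np.linalg.svd(q[best]-c)[2][2]; return best,c,v
for n,(u0,v0,u1,v1) in dict(top0=(150,190,190,245),scene0=(380,165,425,205)).items():
    im,d,K,T=load(n); P=cloud(d,K,T); hsv=cv2.cvtColor(im,cv2.COLOR_RGB2HSV)
    m=np.zeros(d.shape,bool); m[v0:v1,u0:u1]=True
    m&=((hsv[...,0]<10)|(hsv[...,0]>172))&(hsv[...,1]>120)&(hsv[...,2]<150)&(d>0)
    q=P[m]; q=q[q[:,1]<345]; o=-T[:3,:3].T@T[:3,3]; print(n,o.round(0))
    for i in range(4):
        k,c,v=ransac(q)
        if v@(o-c)<0: v=-v
        print(k.sum(),c.round(1),'n',v.round(3)); q=q[~k]
        if len(q)<30: break
im,d,K,T=load('w12'); P=cloud(d,K,T)
q=P[238:260,312:346].reshape(-1,3); c=np.median(q,0); q=q[np.abs(q-c).max(1)<40]; 
k,c,v=ransac(q); print('top face',k.sum(),len(q),c,v)
E
```

```text
top0 [348.  -1. 983.]
193 [572.4 319.8 103.8] n [-0.753  0.292  0.59 ]
173 [583.  305.5  97. ] n [-0.273 -0.961  0.039]
113 [604.5 315.9 115.7] n [ 0.614 -0.083  0.785]
45 [574.5 320.2 105.6] n [-0.79   0.065  0.61 ]
scene0 [ 965. -539.  634.]
192 [586.3 303.3  92.7] n [-0.255 -0.967  0.026]
83 [605.8 314.4 114.6] n [ 0.605 -0.039  0.796]
52 [585.5 305.7  93.9] n [-0.232 -0.972  0.03 ]
39 [590.5 300.2  91.3] n [-0.263 -0.964  0.027]
top face 702 747 [603.14753533 314.49140742 116.96287974] [ 0.58239215 -0.09817766  0.80695757]
```

```bash
cat >> h.py <<'E'
_z=np.array([0.59,-0.12,0.798]); _y=np.array([0.25,0.967,-0.04]); _z/=np.linalg.norm(_z); _y-=_z*(_y@_z); _y/=np.linalg.norm(_y)
RW=np.stack([np.cross(_y,_z),_y,_z],1); CW=np.array([605.2,315.2,115.3])
def WP(x,y,z): return CW+RW@(np.array([x,y,z])-[0,9.5,95])
RWT=tool(-RW[:,2],RW[:,0])
E
python3 - <<'E'
from h import *
print(RW.round(3)); chk(); print(WP(0,7.7,110),row(WP(0,7.7,120),RWT), row(WP(0,7.7,58),RWT))
E
```

```text
[[ 0.767  0.25   0.59 ]
 [-0.223  0.967 -0.12 ]
 [-0.601 -0.04   0.798]]
t 16.3 pos [623.2 307.8 165. ] err [ 0.3 -1.7  0.1] rot err deg [0.13 0.02 0.04] F [-0.6  0.7 -0.1] w 91.4 q [ 20.  48.  50.  11. 110.  22.]
[613.60240972 311.65816631 127.34553548] [0.2734 0.0091 0.1192 0.037  0.0202 0.0171] [0.8849 0.0838 0.0494 0.037  0.0202 0.0171]
```

Call:
send_rows(commands=[[[0.27,0.01,0.12,0.037,0.02,0.017],[0.27,0.01,0.12,0.037,0.02,0.017],[0.27,0.01,0.12,0.037,0.02,0.017],[0.27,0.01,0.12,0.037,0.02,0.017],[0.27,0.01,0.12,0.037,0.02,0.017]]])

```text
time_s: 16.92
ee_pos: [619.8, 311.0, 136.6]
ee_rot: [-176.3, 53.1, 168.5]
force: [-0.4, 0.1, -0.3]
gripper_width: 91.4
```

```bash
python3 - <<'E'
from h import *
applyrow([0.27, 0.01, 0.12, 0.037, 0.02, 0.017]); chk(); im,d,K,T=snap('wrist','w13'); chk()
P=cloud(d,K,T); Q=(P-CW)@RW+[0,9.5,95]
cv2.imwrite('pics/w13c.png',cv2.resize(im[170:320,240:400,::-1],None,fx=5,fy=4,interpolation=cv2.INTER_CUBIC))
for v in range(190,316,5): print(v,[f'{x[0]:.0f},{x[1]:.0f},{x[2]:.0f}' for x in Q[v,285:366:8]])
E
```

```text
t 16.93 pos [619.8 311.  136.6] err [0.  0.4 1. ] rot err deg [-0.09 -0.11  0.02] F [-0.4  0.1 -0.3] w 91.4 q [ 18.  51.  51.  18. 110.  34.]
t 16.98 pos [619.7 311.  136.4] err [-0.   0.5  0.9] rot err deg [-0.09 -0.1   0.  ] F [ 0.1  0.4 -0.3] w 91.6 q [ 18.  51.  51.  18. 110.  34.]
190 ['-37,36,-75', '-27,37,-67', '-18,38,-60', '-10,41,-41', '-2,41,-36', '6,42,-30', '14,43,-27', '21,43,-25', '29,43,-24', '36,44,-21', '42,44,-14']
195 ['-37,31,-74', '-28,32,-68', '-19,33,-62', '-10,36,-41', '-2,37,-36', '6,38,-29', '14,38,-24', '21,39,-19', '28,40,-14', '35,41,-10', '41,41,-5']
200 ['-37,25,-77', '-28,26,-69', '-19,27,-63', '-10,31,-42', '-2,32,-36', '6,33,-30', '14,34,-24', '21,35,-18', '28,35,-14', '35,36,-8', '41,37,-4']
205 ['-37,19,-76', '-23,32,-6', '-16,32,-6', '-9,32,-6', '-2,32,-6', '6,32,-4', '13,32,-4', '20,32,-6', '28,31,-13', '35,32,-8', '41,32,-4']
210 ['-37,14,-76', '-23,28,-2', '-16,28,-3', '-9,28,-2', '-2,29,0', '5,29,1', '13,29,1', '20,29,2', '27,29,3', '33,29,4', '42,28,-3']
215 ['-29,27,12', '-22,26,11', '-16,23,-3', '-9,24,-1', '-2,24,-1', '5,24,-0', '13,24,1'
[... 2252 characters left out ...]
,-68,-29', '40,-65,-23', '47,-61,-15']
300 ['-41,-101,-85', '-31,-97,-76', '-21,-94,-69', '-11,-90,-61', '-2,-87,-55', '7,-82,-47', '16,-79,-40', '24,-77,-35', '32,-73,-29', '40,-70,-22', '47,-67,-16']
305 ['-41,-109,-86', '-31,-104,-77', '-21,-100,-69', '-11,-96,-61', '-2,-92,-54', '7,-89,-48', '16,-85,-40', '24,-83,-35', '32,-80,-29', '40,-75,-21', '48,-74,-18']
310 ['-42,-116,-87', '-31,-112,-78', '-21,-107,-69', '-11,-103,-62', '-2,-99,-55', '7,-95,-48', '16,-92,-41', '24,-88,-34', '33,-85,-29', '40,-82,-23', '48,-79,-17']
315 ['-42,-123,-86', '-31,-118,-78', '-21,-114,-71', '-11,-110,-63', '-2,-106,-56', '8,-102,-49', '16,-99,-42', '24,-93,-33', '33,-91,-29', '40,-88,-23', '48,-85,-18']
```

View pics/w13c.png

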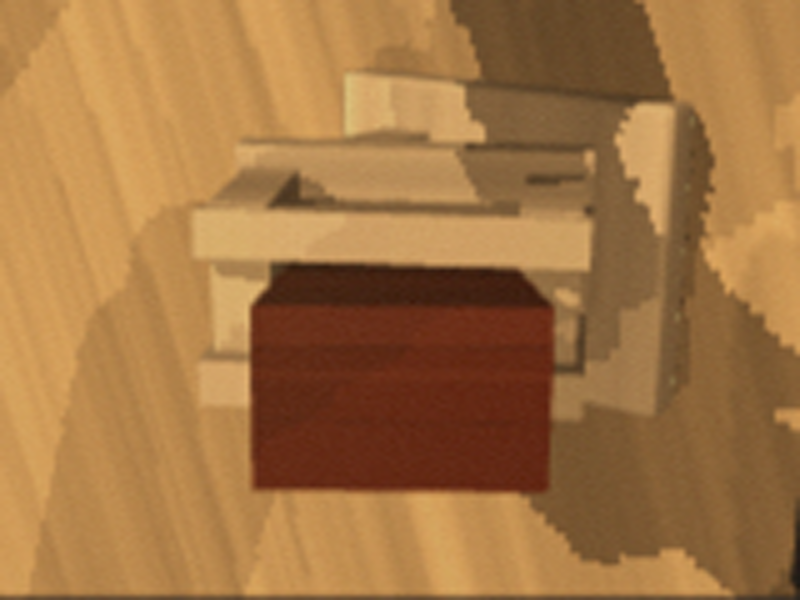

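```bash
python3 - <<'E'
from h import *
print(row(WP(0.7,7.7,58),RWT))
E
```

```text
[ 6.233e-01 -1.100e-03  6.200e-03  0.000e+00  2.000e-04  1.000e-04]
```

Call:
send_rows(commands=[[[0.25,0,0.006,0,0,0],[0.5,0,0.006,0,0,0],[0.62,0,0.006,0,0,0],[0.62,0,0.006,0,0,0],[0.62,0,0.006,0,0,0]]])

```text
time_s: 17.6
ee_pos: [584.5, 318.0, 86.5]
ee_rot: [-176.3, 53.1, 168.5]
force: [0.2, -0.2, -1.2]
gripper_width: 91.0
```

Call:
send_rows(commands=[[[0,0,0,0,0,0],[0,0,0,0,0,0],[0,0,0,0,0,0],[0,0,0,0,0,0],[0,0,0,0,0,0],[0,0,0,0,0,0],[0,0,0,0,0,0],[0,0,0,0,0,0]]], jaw=1, force=40)

```text
time_s: 18.6
ee_pos: [583.8, 317.7, 85.4]
ee_rot: [-176.2, 53.1, 168.6]
force: [1.1, 0.8, -0.8]
gripper_width: 38.0
```

```bash
python3 - <<'E'
from h import *
applyrow([0.62, 0, 0.006, 0, 0, 0]); chk(); snap('wrist','w14')
E
```

```text
t 18.6 pos [583.8 317.7  85.4] err [ 0.2 -0.1 -0.2] rot err deg [ 0.01 -0.03 -0.  ] F [ 1.1  0.8 -0.8] w 38.0 q [ 19.  49.  62.  18. 102.  32.]
```

View pics/w14.png

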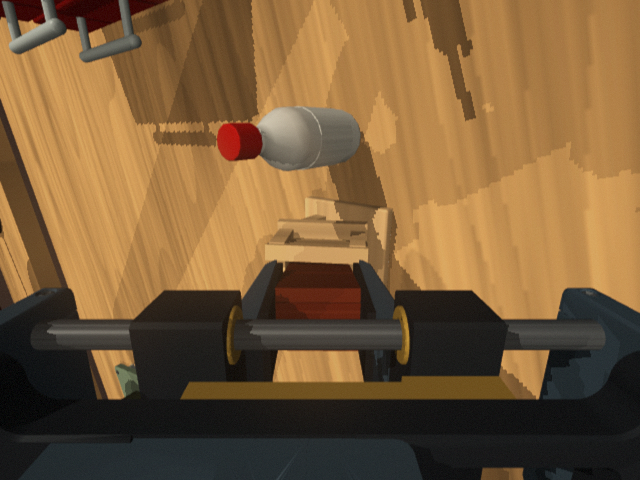

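Call:
send_rows(commands=[[[-0.05,0,0,0,0,0],[-0.1,0,0,0,0,0],[-0.2,0,0,0,0,0],[-0.3,0,0,0,0,0],[-0.4,0,0,0,0,0]]])

```text
time_s: 19.27
ee_pos: [607.8, 312.9, 118.4]
ee_rot: [-176.2, 53.1, 168.5]
force: [-0.1, -0.4, -1.1]
gripper_width: 38.0
```

Call:
send_rows(commands=[[[-0.2,0,0,0,0,0],[-0.5,0,0,0,0,0],[-0.5,0,0,0,0,0],[-0.5,0,0,0,0,0]]])

```text
time_s: 19.77
ee_pos: [636.2, 307.0, 156.7]
ee_rot: [-176.1, 53.0, 168.6]
force: [-0.6, 0.4, -1.1]
gripper_width: 38.0
```

```bash
python3 - <<'E'
from h import *
applyrow([-.4,0,0,0,0,0]);applyrow([-.5,0,0,0,0,0]); chk(); im,d,K,T=snap('wrist','w15'); chk()
s=env.state(); m=R.from_euler('xyz',s['ee_rot'],degrees=True).as_matrix(); P=cloud(d,K,T); Q=(P-s['ee_pos'])@m; np.save('pics/Q15.npy',Q)
cv2.imwrite('pics/w15c.png',cv2.resize(im[200:330,240:400,::-1],None,fx=5,fy=4.5,interpolation=cv2.INTER_CUBIC))
for v in range(230,320,4): print(v,[f'{x[0]:.1f},{x[1]:.1f},{x[2]:.1f}' for x in Q[v,270:366:10]])
E
```

```text
t 19.77 pos [636.2 307.  156.7] err [-0.5 -0.  -0.9] rot err deg [ 0.03  0.06 -0.04] F [-0.6  0.4 -1.1] w 38.0 q [ 17.  52.  46.  18. 115.  35.]
t 19.82 pos [635.9 307.1 156.5] err [-0.8  0.  -1.1] rot err deg [ 0.03  0.11 -0.07] F [ 0.2 -0.2 -0.5] w 38.0 q [ 17.  52.  46.  18. 115.  35.]
230 ['242.6,-29.3,-61.6', '232.1,-26.7,-47.5', '121.4,2.0,-25.6', '150.4,-5.5,-18.1', '149.1,-5.2,-8.2', '147.9,-4.9,1.8', '149.0,-5.2,11.7', '116.0,3.3,19.3', '116.0,3.3,28.2', '151.3,-5.8,41.7']
234 ['243.9,-35.0,-62.0', '231.7,-31.7,-47.7', '121.2,-1.7,-25.7', '149.9,-9.5,-18.2', '150.0,-9.6,-8.2', '148.6,-9.2,1.8', '147.5,-8.9,11.7', '116.0,-0.3,19.4', '115.9,-0.3,28.3', '151.5,-10.0,41.9']
238 ['244.5,-40.5,-62.3', '232.7,-37.2,-47.9', '120.9,-5.4,-25.8', '147.8,-13.1,-18.1', '147.3,-12.9,-8.2', '147.1,-12.9,1.8', '146.7,-12.8,11.7', '115.9,-4.0,19.4', '114.4,-3.6,28.2', '151.7,-14.3,42.1']
242 ['244.7,-46.0,-62.5', '234.2,-42.9,-48.3', '121.6,-9.4,-25.9', '135.7,-13.6,-17.5', '135.1,-13.4,-7.9', '135.5,-13.6,1.7', '134.7,-13.4,11.2', '116.8,-8.0,19.5', '114.7,-7.4,28.4', '151.0,-18.2,42.1']
24
[... 2953 characters left out ...]
 '-37.5,8.3,-12.9', '-36.3,7.6,-8.6', '-36.5,7.7,-4.1', '-37.6,8.3,0.4', '-36.4,7.7,4.9', '-37.5,8.2,9.2', '-37.7,8.3,13.7', '-37.4,8.2,18.1']
310 ['-51.6,13.8,-19.7', '-37.5,6.3,-17.4', '-36.6,5.8,-13.1', '-36.0,5.5,-8.6', '-38.5,6.8,-4.1', '-36.8,5.9,0.4', '-37.4,6.2,4.8', '-38.5,6.8,9.2', '-37.8,6.4,13.7', '-37.7,6.4,18.2']
314 ['-52.0,12.3,-19.7', '-36.5,3.8,-17.6', '-37.7,4.4,-13.0', '-37.7,4.4,-8.6', '-37.4,4.2,-4.1', '-36.2,3.6,0.4', '-37.1,4.1,4.9', '-36.6,3.8,9.4', '-36.9,3.9,13.9', '-36.8,3.9,18.4']
318 ['-52.1,10.5,-19.7', '-36.7,1.9,-17.7', '-36.8,1.9,-13.1', '-36.8,1.9,-8.6', '-37.4,2.2,-4.1', '-37.6,2.4,0.4', '-36.9,1.9,4.9', '-37.6,2.3,9.4', '-37.0,2.0,13.9', '-37.4,2.2,18.3']
```

View pics/w15c.png

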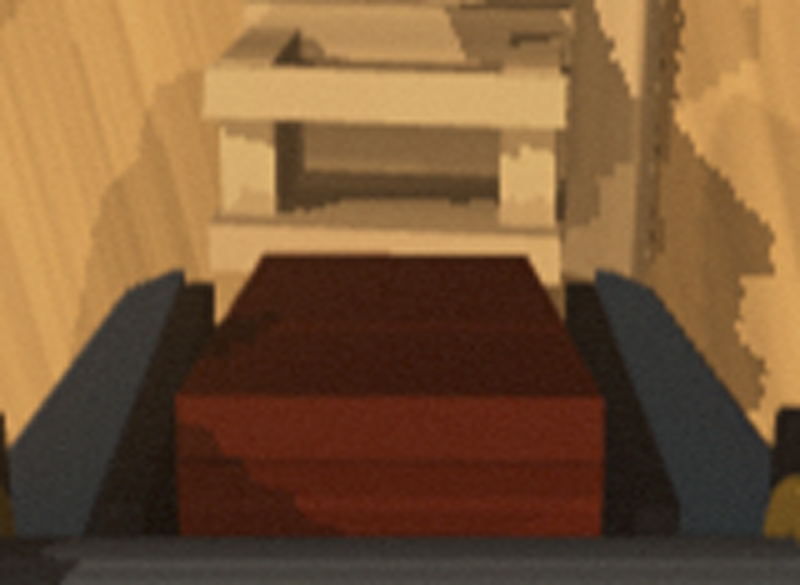

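```bash
python3 - <<'E'
from h import *
chk(); t=PP(1,63.8,138); print(t, row(t,RP), row(PP(1,63.8,138),getcmd()[1]))
E
```

```text
t 19.82 pos [635.9 307.1 156.5] err [-0.8  0.  -1.1] rot err deg [ 0.03  0.11 -0.07] F [ 0.2 -0.2 -0.5] w 38.0 q [ 17.  52.  46.  18. 115.  35.]
[640.38380462  60.94282871 166.11150572] [-3.8370e-01 -2.3753e+00  5.2650e-01 -8.9000e-03 -1.9300e-02  1.7000e-03] [-0.3837 -2.3753  0.5265  0.      0.      0.    ]
```

Call:
send_rows(commands=[[[-0.2,-0.8,0.18,0,0,0],[-0.2,-0.8,0.18,0,0,0]]])

```text
time_s: 20.08
ee_pos: [641.9, 220.6, 165.6]
ee_rot: [-176.0, 52.9, 168.6]
force: [0.3, 0.2, -0.3]
gripper_width: 37.8
```

Call:
send_rows(commands=[[[-0.14,-0.8,0.18,0,0,0],[-0.14,-0.8,0.18,0,0,0]]])

```text
time_s: 20.32
ee_pos: [644.0, 137.2, 169.3]
ee_rot: [-176.1, 53.0, 168.5]
force: [0.8, -1.2, -0.5]
gripper_width: 37.9
```

Call:
send_rows(commands=[[[-0.04,-0.775,0.17,-0.009,-0.0193,0.0017],[-0.04,-0.775,0.17,-0.009,-0.0193,0.0017],[-0.04,-0.775,0.17,-0.009,-0.0193,0.0017],[-0.04,-0.775,0.17,-0.009,-0.0193,0.0017],[-0.04,-0.775,0.17,-0.009,-0.0193,0.0017],[-0.04,-0.775,0.17,-0.009,-0.0193,0.0017],[-0.04,-0.775,0.17,-0.009,-0.0193,0.0017]]])

```text
time_s: 21.2
ee_pos: [640.5, 61.5, 165.4]
ee_rot: [180.0, 60.0, 167.9]
force: [0.0, 0.1, -0.1]
gripper_width: 37.4
```

```bash
python3 - <<'E'
from h import *
applyrow([-0.2, -0.8, 0.18, 0, 0, 0]);applyrow([-0.14, -0.8, 0.18, 0, 0, 0]);applyrow([-0.04, -0.775, 0.17, -0.009, -0.0193, 0.0017]); chk(); im,d,K,T=snap('wrist','w16'); chk()
s=env.state(); print(inpress(s['ee_pos']),inpress(getcmd()[0]))
P=cloud(d,K,T); Q=(P-O)@press(PSI)
cv2.imwrite('pics/w16c.png',cv2.resize(im[170:330,240:400,::-1],None,fx=5,fy=3.7,interpolation=cv2.INTER_CUBIC))
for v in range(180,320,4): print(v,[f'{x[0]:.0f},{x[1]:.1f},{x[2]:.0f}' for x in Q[v,270:366:12]])
E
```

```text
t 21.2 pos [640.5  61.5 165.4] err [ 0.1  0.6 -0.2] rot err deg [-0.03  0.01 -0.02] F [ 0.   0.1 -0.1] w 37.4 q [  1.  43.  60.   7. 106.  13.]
t 21.25 pos [640.5  61.3 165.4] err [ 0.   0.4 -0.2] rot err deg [-0.02  0.01 -0.02] F [-0.5  0.3 -0.4] w 37.7 q [  1.  43.  60.   7. 106.  13.]
[  1.36343987  64.19527862 137.39232908] [  1.30779979  63.80515514 137.59012005]
180 ['-55,100.4,-84', '-40,101.2,-77', '-26,102.1,-69', '-12,103.1,-60', '1,103.8,-53', '13,104.7,-44', '26,105.3,-39', '37,106.0,-32']
184 ['-55,95.6,-86', '-40,96.6,-78', '-26,97.7,-68', '-12,98.7,-60', '1,99.6,-52', '14,100.4,-46', '26,101.2,-39', '37,102.1,-31']
188 ['-56,91.0,-85', '-32,101.9,-2', '-21,102.1,-0', '-10,101.9,-1', '1,102.0,-1', '12,102.2,1', '23,101.9,-2', '34,102.0,-1']
192 ['-56,86.2,-86', '-32,98.3,-1', '-21,98.2,-1', '-10,98.4,-0', '1,98.5,1', '12,98.7,2', '23,98.3,-1', '34,98.5,0']
196 ['-56,81.6,-85', '-33,94.5,-1', '-21,94.9,1', '-10,96.5,12', '1,96.5,12', '12,96.4,11', '23,94.7,0', '34,94.8,1']
200 ['-56,76.6,-86', '-33,90.9,-0', '-19,96.5,33', '-9,96.4,33', '1,96.5,33', '11,96.6,34', '23,91.
[... 2866 characters left out ...]
4,77.0,173', '1,77.3,174', '6,77.0,173', '12,76.7,173', '17,76.9,173']
300 ['-19,80.3,184', '-15,74.9,173', '-10,74.7,173', '-5,74.8,173', '1,75.3,174', '6,75.7,175', '12,74.9,173', '17,75.5,174']
304 ['-18,80.1,187', '-15,73.6,174', '-10,73.7,175', '-5,73.4,174', '1,73.4,174', '6,73.6,175', '12,72.8,173', '17,73.6,174']
308 ['-18,78.7,188', '-15,71.7,175', '-10,71.9,175', '-4,71.7,175', '1,71.5,174', '6,71.6,174', '12,71.4,174', '17,71.4,174']
312 ['-18,77.7,189', '-15,69.6,174', '-10,70.0,175', '-5,69.3,174', '1,69.5,174', '6,69.8,175', '11,70.4,176', '17,69.3,174']
316 ['-18,75.4,188', '-15,68.1,175', '-10,67.2,174', '-5,67.8,175', '1,67.3,174', '6,67.4,174', '12,68.1,175', '1,142.4,309']
```

View pics/w16c.png

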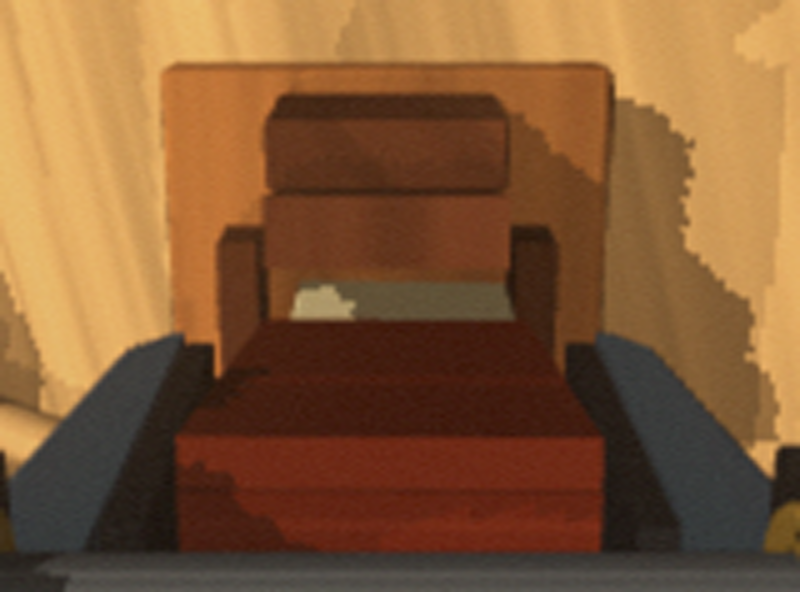

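Call:
send_rows(commands=[[[0,-0.005,0,0,0,-0.0033],[0.15,-0.007,0,0,0,-0.0033],[0.25,-0.007,0,0,0,-0.0033],[0.3,-0.008,0,0,0,-0.0033],[0.35,-0.009,0,0,0,-0.0033],[0.39,-0.009,0,0,0,-0.0033],[0.39,-0.009,0,0,0,-0.0033]]])

```text
time_s: 22.12
ee_pos: [621.1, 64.1, 131.7]
ee_rot: [-178.0, 60.0, 170.2]
force: [0.1, 0.5, -1.1]
gripper_width: 38.3
```

```bash
cat >> h.py <<'E'
def tip():
    s=env.state(); m=R.from_euler('xyz',s['ee_rot'],degrees=True)
    p,r=getcmd(); f=press(PSI).T@s['force']
    print('TCP press',inpress(s['ee_pos']).round(1),'cmd',inpress(p).round(1),'F press',f.round(1))
E
python3 - <<'E'
from h import *
applyrow([0.39, -0.009, 0, 0, 0, -0.0033]); chk(); tip(); im,d,K,T=snap('wrist','w17')
P=cloud(d,K,T); Q=(P-O)@press(PSI)
cv2.imwrite('pics/w17c.png',cv2.resize(im[170:330,240:400,::-1],None,fx=5,fy=3.7,interpolation=cv2.INTER_CUBIC))
for v in range(200,310,4): print(v,[f'{x[0]:.0f},{x[1]:.1f},{x[2]:.0f}' for x in Q[v,294:350:12]])
E
```

```text
t 22.12 pos [621.1  64.1 131.7] err [-0.1 -0.  -0.2] rot err deg [ 0.01  0.01 -0.01] F [ 0.1  0.5 -1.1] w 38.3 q [  2.  42.  66.   6. 101.  13.]
TCP press [ 1.3 62.8 98.4] cmd [ 1.3 62.9 98.6] F press [ 0.6  0.5 -1. ]
200 ['-18,96.5,13', '-8,96.4,13', '1,96.3,12', '10,96.2,11', '19,96.4,13']
204 ['-17,96.4,28', '-8,96.2,27', '1,96.4,28', '10,96.4,29', '18,96.3,28']
208 ['-16,95.8,40', '-8,96.2,41', '1,96.0,41', '9,96.1,41', '17,96.0,41']
212 ['-16,93.2,41', '-8,93.0,40', '1,93.1,40', '9,92.9,39', '17,93.2,41']
216 ['-16,90.4,41', '-8,90.1,39', '1,90.5,41', '9,90.5,41', '18,90.2,40']
220 ['-16,87.2,39', '-8,87.1,39', '1,87.2,39', '9,87.3,40', '18,87.3,40']
224 ['-16,84.6,41', '-8,84.6,41', '1,84.6,41', '9,84.6,41', '18,84.4,40']
228 ['-16,81.8,41', '-8,81.6,40', '1,81.5,40', '9,81.1,39', '18,81.7,41']
232 ['-16,81.0,48', '-7,80.7,47', '1,80.7,47', '9,80.6,47', '17,80.6,47']
236 ['-16,78.0,48', '-8,77.7,47', '1,78.0,48', '9,77.7,47', '17,78.1,48']
240 ['-16,75.0,48', '-8,74.8,47', '1,74.9,47', '9,75.5,49', '17,75.3,49']
244 ['-16,72.1,48', '-8,72.6,49', '1,72.5,49', '9,72.5,49', '17,72
[... 541 characters left out ...]
75.1,110', '-5,75.4,110', '1,74.8,109', '7,75.2,110', '13,75.4,111']
280 ['-11,77.2,119', '-5,76.8,119', '1,77.0,119', '7,77.4,120', '12,77.3,119']
284 ['-10,78.4,126', '-5,78.8,127', '1,79.0,128', '6,79.3,128', '12,78.6,127']
288 ['-10,79.7,133', '-5,79.4,133', '1,79.7,134', '6,79.3,133', '11,79.1,132']
292 ['-10,77.6,133', '-5,77.3,133', '1,78.1,134', '6,77.9,134', '11,77.2,132']
296 ['-10,76.1,134', '-5,75.5,133', '1,76.4,135', '6,76.0,134', '11,76.7,135']
300 ['-10,73.9,134', '-5,74.4,135', '1,74.4,135', '6,74.4,135', '11,75.0,136']
304 ['-10,72.9,135', '-5,73.1,136', '1,72.8,135', '6,72.9,136', '11,72.9,135']
308 ['-10,70.4,135', '-5,70.8,135', '1,71.0,136', '6,70.6,135', '11,71.0,136']
```

View pics/w17c.png

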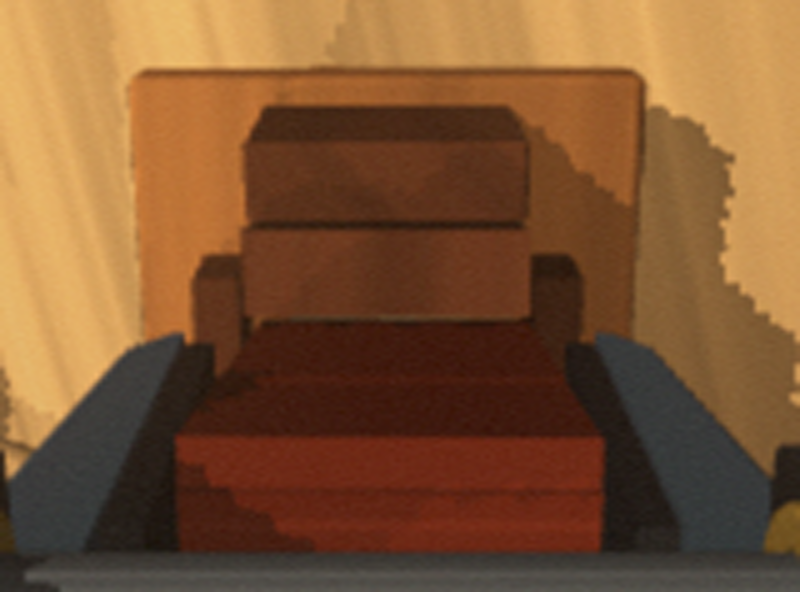

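```bash
python3 - <<'E'
from h import *
r=getcmd()[1]
for t in [(1.3,61.6,83.5),(1.3,61.05,78.5),(1.3,59.15,68.5),(1.3,57.15,58.5),(1.3,56.8,55.5)]: print(t,row(PP(*t),r))
E
```

```text
(1.3, 61.6, 83.5) [ 0.1511 -0.0099  0.      0.      0.      0.    ]
(1.3, 61.05, 78.5) [ 0.2012 -0.0144  0.      0.      0.      0.    ]
(1.3, 59.15, 68.5) [ 0.3016 -0.0313  0.      0.      0.      0.    ]
(1.3, 57.15, 58.5) [ 0.402  -0.0492  0.      0.      0.      0.    ]
(1.3, 56.8, 55.5) [ 0.4321 -0.0521  0.      0.      0.      0.    ]
```

Call:
send_rows(commands=[[[0.05,-0.003,0,0,0,0],[0.1,-0.006,0,0,0,0],[0.15,-0.01,0,0,0,0],[0.18,-0.0125,0,0,0,0],[0.2,-0.0145,0,0,0,0],[0.2,-0.0145,0,0,0,0]]], force=50)

```text
time_s: 22.92
ee_pos: [611.0, 64.4, 114.5]
ee_rot: [-177.9, 60.0, 170.2]
force: [0.3, -0.2, -0.6]
gripper_width: 37.8
```

```bash
python3 - <<'E'
from h import *
applyrow([0.2, -0.0145, 0, 0, 0, 0]); chk(); tip(); print(env.state()['torque'])
E
```

```text
t 22.93 pos [611.   64.4 114.5] err [-0.1 -0.1 -0.1] rot err deg [ 0.    0.   -0.01] F [ 0.3 -0.2 -0.6] w 37.8 q [ 2. 42. 69.  6. 98. 13.]
TCP press [ 1.3 61.  78.5] cmd [ 1.3 61.  78.6] F press [ 0.6 -0.1 -0.3]
[-0.13618491 -0.44866474  0.05276846]
```

Call:
send_rows(commands=[[[0.03,-0.005,0,0,0,0],[0.06,-0.01,0,0,0,0],[0.09,-0.015,0,0,0,0],[0.12,-0.021,0,0,0,0],[0.14,-0.0245,0,0,0,0],[0.14,-0.0245,0,0,0,0]]])

```text
time_s: 23.68
ee_pos: [605.4, 63.1, 104.1]
ee_rot: [-178.1, 60.3, 170.1]
force: [4.3, -0.9, 8.0]
gripper_width: 37.6
```

```bash
python3 - <<'E'
from h import *
applyrow([0.14, -0.0245, 0, 0, 0, 0]); chk(); tip(); print(env.state()['torque'])
E
```

```text
t 23.68 pos [605.4  63.1 104.1] err [ 1.8 -0.1  1.7] rot err deg [-0.03 -0.31  0.09] F [ 4.3 -0.9  8. ] w 37.6 q [ 2. 42. 71.  6. 96. 13.]
TCP press [ 2.  58.6 67. ] cmd [ 1.3 58.3 64.7] F press [-0.2  0.   9.2]
[ 0.07089234 -0.44229377  0.08534078]
```

Call:
send_rows(commands=[[[0.03,-0.005,0,0,0,0],[0.06,-0.01,0,0,0,0],[0.08,-0.013,0,0,0,0],[0.1,-0.016,0,0,0,0],[0.1,-0.016,0,0,0,0]]], force=60)

```text
time_s: 24.3
ee_pos: [601.5, 62.3, 96.8]
ee_rot: [-178.2, 60.5, 170.0]
force: [7.7, -1.1, 12.7]
gripper_width: 38.1
```

```bash
python3 - <<'E'
from h import *
applyrow([0.1, -0.016, 0, 0, 0, 0]); chk(); tip(); im,d,K,T=snap('wrist','w18')
P=cloud(d,K,T); Q=(P-O)@press(PSI)
cv2.imwrite('pics/w18c.png',cv2.resize(im[170:330,240:400,::-1],None,fx=5,fy=3.7,interpolation=cv2.INTER_CUBIC))
for v in range(220,310,4): print(v,[f'{x[0]:.0f},{x[1]:.1f},{x[2]:.0f}' for x in Q[v,294:350:12]])
E
```

```text
t 24.3 pos [601.5  62.3  96.8] err [ 3.1 -0.2  3. ] rot err deg [-0.05 -0.52  0.13] F [ 7.7 -1.1 12.7] w 38.1 q [ 2. 42. 72.  6. 95. 12.]
TCP press [ 2.5 56.9 58.8] cmd [ 1.3 56.5 54.7] F press [ 0.3  0.5 14.9]
220 ['-12,91.4,40', '-5,91.4,40', '2,91.3,40', '9,91.4,40', '16,91.3,40']
224 ['-12,88.9,40', '-5,89.0,40', '2,88.6,39', '9,88.9,40', '16,89.2,41']
228 ['-12,86.4,40', '-5,86.3,39', '2,86.5,40', '9,86.1,39', '16,86.5,40']
232 ['-12,84.3,41', '-5,84.4,41', '2,84.1,40', '9,84.2,41', '16,83.9,39']
236 ['-12,81.7,40', '-5,81.5,40', '2,81.7,40', '9,81.6,40', '16,81.6,40']
240 ['-12,80.2,43', '-5,80.0,43', '2,80.3,44', '9,80.5,44', '16,80.4,44']
244 ['-12,79.1,47', '-5,79.1,47', '2,79.2,48', '9,79.2,48', '16,79.2,48']
248 ['-12,77.2,49', '-5,76.9,48', '2,76.7,48', '9,76.6,47', '16,77.1,49']
252 ['-12,74.8,49', '-5,74.4,48', '2,74.3,48', '9,74.3,48', '16,74.7,49']
256 ['-12,72.5,49', '-5,72.3,49', '2,72.2,48', '9,72.3,49', '16,72.6,50']
260 ['-12,70.2,50', '-5,69.9,49', '2,70.2,50', '9,69.8,49', '16,69.5,48']
264 ['-12,67.8,50', '-5,67.7,50', '2,67.8,50', '9,67.8,50', '16,67.4,49']
268 ['-12,66.0,51', '-5,65.7,51', '2,65.5,50', '9,65.9,51', '16,65.6,51']
272 ['-11,67.7,61', '-5,67.8,62', '2,67.5,61', '8,67.5,61', '15,68.0,62']
276 ['-10,69.7,71', '-4,69.6,71', '2,69.2,70', '8,68.6,69', '14,69.2,70']
280 ['-10,71.7,81', '-4,70.9,79', '2,71.0,79', '8,71.3,80', '13,70.9,79']
284 ['-9,72.9,88', '-4,73.0,88', '2,71.9,86', '7,72.3,87', '13,72.9,88']
288 ['-9,73.8,94', '-4,72.9,92', '2,73.7,94', '7,73.4,93', '12,73.7,94']
292 ['-9,72.1,95', '-4,72.3,95', '2,71.5,93', '7,72.0,94', '12,72.0,95']
296 ['-9,70.0,94', '-4,69.8,94', '2,69.8,94', '7,70.4,95', '12,70.1,95']
300 ['-9,68.0,94', '-4,67.9,94', '2,67.8,94', '7,68.8,96', '12,68.6,95']
304 ['-9,66.9,96', '-4,67.2,96', '2,66.8,96', '7,66.5,95', '12,67.1,96']
308 ['-9,65.4,97', '-4,65.5,97', '2,64.5,95', '7,65.0,96', '12,64.9,96']
```

View pics/w18c.png

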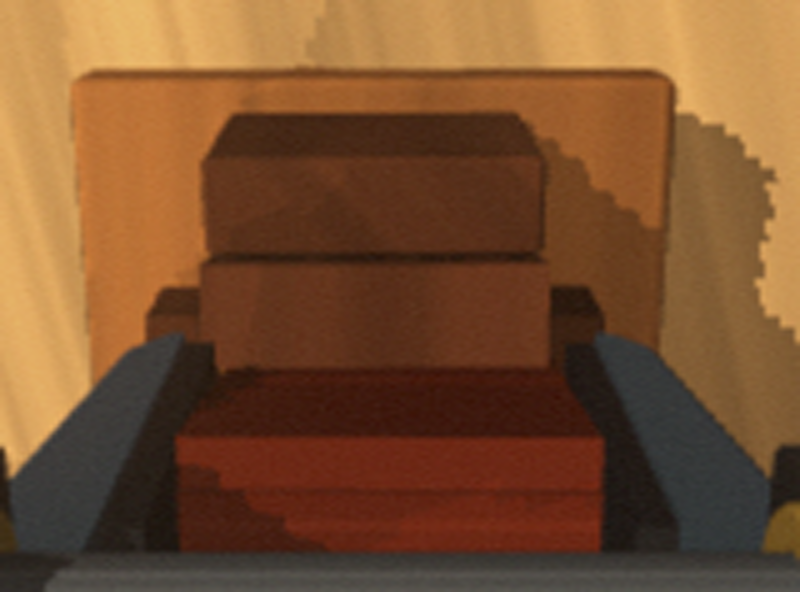

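Call:
send_rows(commands=[[[0.015,-0.003,0,0,0,0],[0.03,-0.005,0,0,0,0],[0.03,-0.005,0,0,0,0]]])

```text
time_s: 24.72
ee_pos: [601.1, 62.2, 96.1]
ee_rot: [-178.3, 60.7, 169.9]
force: [10.7, -1.1, 19.7]
gripper_width: 37.7
```

```bash
python3 - <<'E'
from h import *
applyrow([0.03, -0.005, 0, 0, 0, 0]); chk(); tip()
E
```

```text
t 24.73 pos [601.1  62.2  96.1] err [ 4.3 -0.1  4.8] rot err deg [-0.06 -0.71  0.2 ] F [10.7 -1.1 19.7] w 37.7 q [ 2. 42. 73.  6. 95. 12.]
TCP press [ 2.5 56.8 58. ] cmd [ 1.3 55.9 51.7] F press [-0.6  1.2 22.5]
```

Call:
send_rows(commands=[[[0.015,0,0,0,0,0],[0.03,0,0,0,0,0],[0.03,0,0,0,0,0]]])

```text
time_s: 25.1
ee_pos: [601.1, 62.3, 95.9]
ee_rot: [-178.4, 60.9, 169.8]
force: [14.8, -1.9, 29.4]
gripper_width: 37.7
```

```bash
python3 - <<'E'
from h import *
applyrow([0.03, 0, 0, 0, 0, 0]); chk(); tip(); im,d,K,T=snap('wrist','w19')
P=cloud(d,K,T); Q=(P-O)@press(PSI)
for v in range(268,312,4): print(v,[f'{x[0]:.0f},{x[1]:.1f},{x[2]:.1f}' for x in Q[v,294:350:12]])
E
```

```text
t 25.1 pos [601.1  62.3  95.9] err [ 5.8 -0.3  7.2] rot err deg [-0.07 -0.95  0.24] F [14.8 -1.9 29.4] w 37.7 q [ 2. 42. 73.  6. 94. 12.]
TCP press [ 2.6 56.8 57.8] cmd [ 1.3 55.9 48.7] F press [-1.8  1.3 33. ]
268 ['-12,65.7,50.1', '-5,65.6,49.8', '2,65.4,49.4', '9,65.8,50.4', '16,65.8,50.6']
272 ['-11,67.6,60.5', '-4,67.3,59.9', '2,67.6,60.5', '9,67.4,60.2', '15,67.7,60.9']
276 ['-10,69.0,69.1', '-4,69.5,70.4', '2,68.9,69.1', '8,69.1,69.6', '14,68.9,69.1']
280 ['-10,70.3,77.1', '-4,70.9,78.5', '2,70.7,78.0', '8,71.2,79.3', '13,71.0,78.8']
284 ['-10,72.0,85.3', '-4,72.6,86.8', '2,72.6,86.8', '7,72.3,86.2', '13,72.4,86.6']
288 ['-9,73.5,92.9', '-4,73.6,93.1', '1,73.8,93.6', '7,73.6,93.3', '12,73.5,93.2']
292 ['-9,71.5,92.8', '-4,71.8,93.4', '1,71.6,93.0', '7,71.8,93.6', '12,72.0,94.0']
296 ['-9,69.5,92.7', '-4,69.7,93.2', '1,70.0,93.8', '7,69.5,93.0', '12,69.4,92.7']
300 ['-9,67.8,93.2', '-4,68.1,93.8', '1,68.4,94.4', '7,68.0,93.7', '12,68.5,94.9']
304 ['-9,66.8,95.1', '-4,66.2,94.1', '1,67.1,95.7', '7,66.7,95.0', '12,67.2,96.2']
308 ['-9,64.8,95.1', '-4,65.4,96.2', '1,64.5,94.6', '7,64.2,94.2', '12,64.7,95.0']
```

Call:
send_rows(commands=[[[-0.04,0.004,0.006,0,0,0],[-0.08,0.008,0.012,0,0,0],[-0.08,0.008,0.012,0,0,0],[-0.08,0.008,0.012,0,0,0]]])

```text
time_s: 25.65
ee_pos: [601.5, 62.2, 95.7]
ee_rot: [-178.0, 60.1, 170.2]
force: [4.0, -1.1, 6.8]
gripper_width: 37.9
```

```bash
python3 - <<'E'
from h import *
applyrow([-0.08, 0.008, 0.012, 0, 0, 0]); chk(); tip()
E
```

```text
t 25.65 pos [601.5  62.2  95.7] err [ 1.  -0.2  0.8] rot err deg [-0.02 -0.16  0.03] F [ 4.  -1.1  6.8] w 37.9 q [ 2. 42. 72.  6. 95. 12.]
TCP press [ 3.  56.8 57.9] cmd [ 2.5 56.8 56.7] F press [ 0.2 -0.3  7.9]
```

Open, hold, then retract.

Call:
send_rows(commands=[[[0,0,0,0,0,0],[0,0,0,0,0,0],[0,0,0,0,0,0],[0,0,0,0,0,0],[-0.1,0,0,0,0,0],[-0.4,0,0,0,0,0],[-0.9,0,0,0,0,0],[-0.9,0,0,0,0,0],[-0.9,0,0,0,0,0],[-0.9,0,0,0,0,0]]], jaw=-1)

```text
time_s: 26.9
ee_pos: [643.9, 54.9, 171.7]
ee_rot: [-177.9, 59.8, 170.3]
force: [0.2, -0.7, -0.2]
gripper_width: 91.3
```

```bash
python3 - <<'E'
from h import *
applyrow([-.9,0,0,0,0,0]); chk(); tip(); im,d,K,T=snap('wrist','w20'); snap('top','top1'); snap('scene','scene1'); snap('scene','scene2')
P=cloud(d,K,T); Q=(P-O)@press(PSI); np.save('pics/Q20.npy',Q)
for v in range(180,320,5): print(v,[f'{x[0]:.0f},{x[1]:.1f},{x[2]:.1f}' for x in Q[v,282:360:12]])
a=cv2.imread('pics/top1.png')[190:290,150:400]; b=cv2.imread('pics/scene1.png')[200:320,220:400]
cv2.imwrite('pics/top1c.png',cv2.resize(a,None,fx=3.2,fy=3.2,interpolation=cv2.INTER_CUBIC)); cv2.imwrite('pics/scene1c.png',cv2.resize(b,None,fx=4.4,fy=4.4,interpolation=cv2.INTER_CUBIC))
E
```

```text
t 26.9 pos [643.9  54.9 171.7] err [-1.   0.1 -1.2] rot err deg [ 0.01  0.17 -0.04] F [ 0.2 -0.7 -0.2] w 91.3 q [  1.  43.  58.   6. 108.  13.]
TCP press [  2.3  58.6 145.2] cmd [  2.5  58.7 146.7] F press [ 0.4 -0.7 -0. ]
180 ['-32,100.0,1.3', '-21,99.9,0.5', '-10,99.9,0.4', '1,99.9,0.8', '13,99.7,-0.8', '24,99.9,0.9', '35,99.8,0.2']
185 ['-32,95.3,1.1', '-21,95.2,0.7', '-10,96.3,8.2', '1,96.3,8.0', '12,96.5,9.4', '24,95.2,0.5', '35,95.4,1.5']
190 ['-33,90.4,-0.1', '-19,96.2,36.7', '-9,96.1,36.2', '1,96.5,38.4', '11,96.4,37.8', '24,90.4,-0.1', '35,90.5,0.2']
195 ['-33,85.7,0.3', '-18,92.7,40.5', '-8,92.6,39.8', '1,92.6,39.9', '11,92.5,39.6', '24,85.4,-1.6', '35,86.0,1.7']
200 ['-33,81.1,1.0', '-18,88.4,40.0', '-9,88.3,39.5', '1,88.6,41.0', '11,88.3,39.5', '24,80.8,-0.5', '36,80.6,-1.3']
205 ['-33,76.0,-0.5', '-18,84.5,41.7', '-9,84.3,40.7', '1,84.1,39.4', '11,84.3,40.3', '24,76.0,-0.2', '36,75.9,-0.6']
210 ['-33,71.5,1.3', '-20,77.4,28.3', '-9,77.3,28.0', '1,77.5,28.9', '12,77.3,28.1', '24,71.2,0.1', '36,71.1,-0.4']
215 ['-33,66.6,1.5', '-18,77.5,48.1', '-8,77.1,46.3', '1,77.5,47.9'
[... 1694 characters left out ...]
8', '-23,-10.6,5.9', '-9,8.4,44.8', '1,8.7,45.3', '12,8.4,44.7', '25,-4.3,18.6', '39,-13.1,0.6']
295 ['-36,-18.5,1.3', '-23,-14.7,8.8', '-9,3.1,43.9', '1,3.2,44.1', '12,4.0,45.7', '25,-10.2,17.6', '39,-19.1,0.1']
300 ['-36,-24.7,0.5', '-23,-20.7,8.1', '-9,-0.7,46.3', '1,-1.2,45.3', '2,140.1,314.9', '25,-15.6,17.7', '39,-25.2,-0.5']
305 ['-36,-30.3,0.9', '-23,-25.2,10.3', '-9,-6.1,45.6', '1,-6.3,45.2', '12,-6.2,45.3', '25,-20.4,19.0', '39,-30.7,0.1']
310 ['-37,-36.8,-0.1', '-23,-29.7,12.5', '-9,-11.8,44.4', '1,-11.8,44.3', '12,-11.2,45.3', '25,-25.9,19.2', '39,-36.5,0.2']
315 ['-37,-42.7,0.0', '-23,-34.4,14.3', '-9,-16.7,44.7', '1,-16.4,45.2', '12,-15.8,46.3', '25,-32.4,17.5', '40,-42.4,0.4']
```

View pics/w20.png

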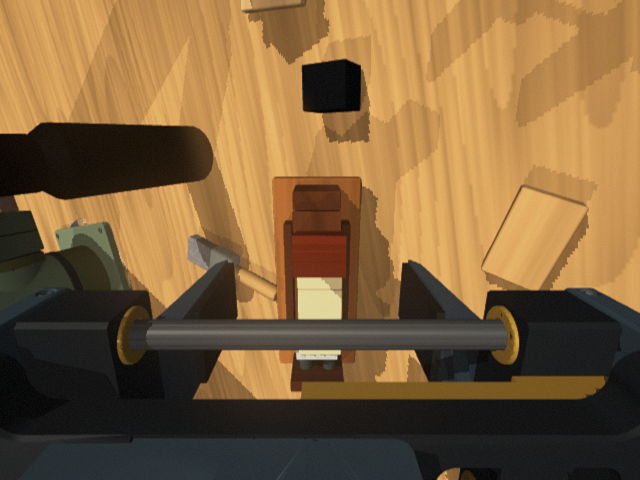

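View pics/scene1c.png

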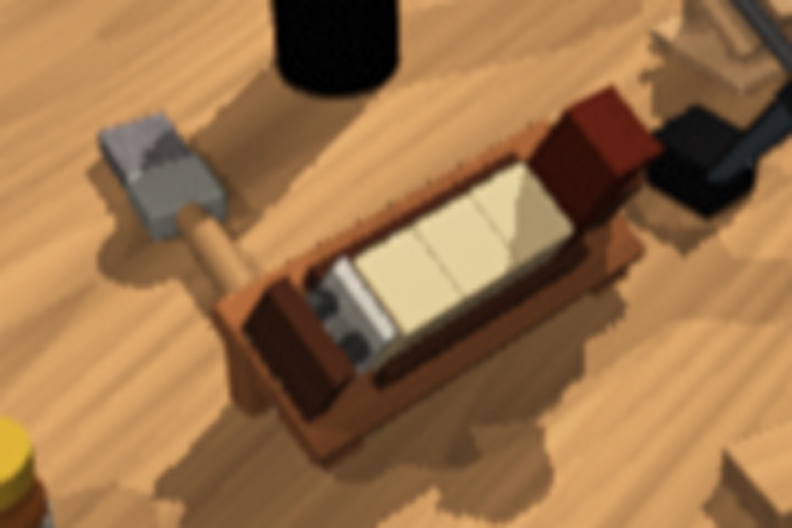

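```bash
python3 - <<'E'
from h import *
# same fixed camera, before/after: bright plate-top pixels and pale block pixels, in press frame
for n in ['scene0','scene1','scene2']:
    im,d,K,T=load(n); P=cloud(d,K,T); Q=(P-O)@press(PSI)
    hsv=cv2.cvtColor(im,cv2.COLOR_RGB2HSV); m=np.zeros(d.shape,bool); m[220:310,270:380]=True
    pl=m&(hsv[...,1]<45)&(hsv[...,2]>120)&(abs(Q[...,0])<22)&(Q[...,1]<-45)&(Q[...,1]>-80)&(Q[...,2]>36)
    bl=m&(hsv[...,1]>45)&(hsv[...,1]<110)&(hsv[...,2]>140)&(abs(Q[...,0])<26)&(abs(Q[...,2]-45)<4)&(abs(Q[...,1])<62)
    print(n,'plate',pl.sum(),np.percentile(Q[pl][:,1],[5,50,95]).round(1),'blocks y',np.percentile(Q[bl][:,1],[1,99]).round(1))
Q=np.load('pics/Q20.npy'); 
for u in (310,325): print([f'{x[1]:.1f},{x[2]:.0f}' for x in Q[340:385:2,u]])
im,d,K,T=load('w4'); Q=(cloud(d,K,T)-O)@press(PSI); print('w4',[f'{x[1]:.1f},{x[2]:.0f}' for x in Q[296:320:1,318]])
# bystanders in top view: difference
a=load('top0')[0].astype(int); b=load('top1')[0].astype(int)
E
```

```text
scene0 plate 84 [-62.5 -59.3 -54.9] blocks y [-51.8  45.2]
scene1 plate 85 [-67.  -63.6 -59.5] blocks y [-58.8  41. ]
scene2 plate 85 [-66.8 -63.7 -59.9] blocks y [-58.6  41. ]
['90.7,242', '90.0,242', '88.6,241', '88.0,241', '87.7,241', '-53.3,46', '-55.1,46', '-60.2,42', '-62.8,42', '-64.2,43', '-78.9,27', '-81.3,27', '-83.9,26', '-86.4,26', '-88.2,27', '-88.6,30', '-88.6,33', '-88.1,36', '-87.1,40', '-88.3,42', '-87.3,46', '84.2,249', '85.2,251']
['90.2,241', '89.9,242', '89.1,241', '88.8,242', '86.8,240', '-54.4,44', '-55.5,46', '-61.2,41', '-62.2,43', '-65.1,42', '-77.7,28', '-80.9,27', '-83.1,27', '-84.8,28', '-88.0,27', '-86.6,32', '-88.1,33', '-88.1,36', '-87.0,40', '-88.4,42', '-88.4,44', '84.0,249', '84.2,250']
w4 ['-44.1,45', '-45.3,44', '-45.2,46', '-46.3,46', '-47.5,45', '-48.6,45', '-49.6,45', '-50.1,45', '-50.6,46', '-51.9,45', '-52.3,46', '-53.5,46', '-56.3,42', '-58.0,40', '-58.5,41', '-58.5,43', '-60.1,42', '-61.2,41', '-61.9,42', '-85.1,1', '-87.0,-0', '-87.6,1', '-88.1,2', '28.5,210']
```

View pics/top1.png

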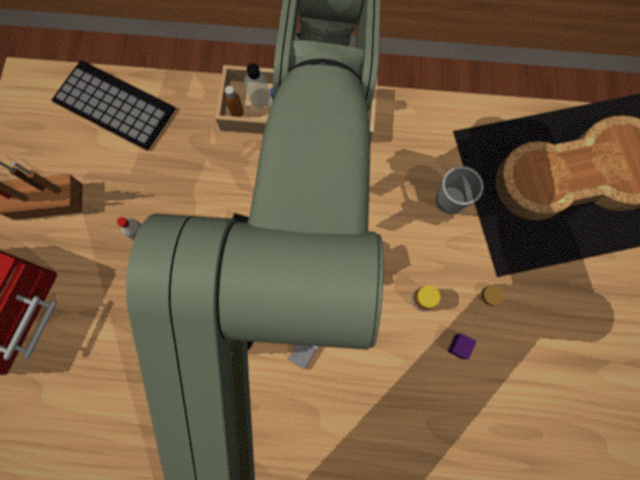

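```bash
python3 - <<'E'
from h import *
chk(); print(env.job_done()); chk()
E
```

```text
t 27.1 pos [644.4  54.9 172.3] err [-0.5  0.1 -0.6] rot err deg [ 0.    0.08 -0.03] F [ 0.   0.5 -0.8] w 91.1 q [  1.  43.  58.   6. 108.  13.]
the job is handed in; nothing more can be done
None
the job is handed in; nothing more can be done
```

The press is loaded and locked, and I handed the job in at about 27 s; no verdict came back. I slid block_b up against block_a, took block_c from between the jar and the tin and seated it. I then drew the wedge from its stand and drove it home with its slope against the end stop.

**Last checks:**
- **Wedge:** it bottomed at about 33 N and the last push moved it only 0.2 mm. The tip is about 0 mm from the floor, origin at about y = +49.5 mm, x about +2 mm.
- **Plate:** the scene camera shows it moved about 4.3 mm between the first and last pictures.
- **Blocks:** all three stand seated against each other. When I measured them just before the wedge went in, they were about 2.5 mm off the centre line, on the downhill side. I took no new numbers for this after driving.
- **Robot:** the gripper is open with its tips about 50 mm clear of the wedge, and the wrist force is near zero.
- **Bystanders:** the oil bottle, tumbler, jar and tin look unmoved in the last top view. The arm hid most of the press area there, but the wrist and scene views show the brush, flask and blank stack looking undisturbed.

**Disagreements:**
- The floor height from the wrist camera came out about 1 mm off the stated 46 mm, which is within calibration.
- In the stand the wedge leaned about 37 degrees rather than 30, which fits the pocket play, so I gripped it at that angle.
- In hand the slope first read 1 in 5.6. I turned the tool 1.2 degrees and it then read 1 in 5.
- The top face of the wedge reads 1 to 2 mm lower towards the sloping edge; I took that as a bevel or depth error.

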